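# Set up a turbidity bench on an optical rail

## Robot

A 6-joint arm with a two-finger parallel gripper is mounted at the origin on the work surface; the furniture and walls round the work are solid. World frame = base frame: x ahead of the robot, y to its left, z up, the work surface at z = 0. Lengths are in m, angles in rad, forces in N, time in s.
With the tool pointing down it reaches from about 0.275 to 0.725 m from the base axis. Payload 15.9 kg.
Tool frame: the origin (TCP) lies between the finger pads, 19 mm behind the fingertips; this is the grasp point; z points along the fingers, y is the line along which they close (so a half turn about z gives the same grasp; the last joint's range is limited). The gripper opens to 85 mm and grips with 20 to 120 N. Pads are 22 mm wide; open, the fingers measure 114 mm over their backs; the gripper's body (76 mm by 85 mm) begins 54 mm behind the grasp point. The pads swing forward as they close: fully open they stand 13 mm farther back than shut.
Start: joints at [-0.779, 0.213, -0.034, 1.323, 0, 1.571], TCP at [0.356, -0.351, 0.25] pointing down, gripper open.
Joint ranges: [-2.98, 2.98], [-0.74, 1.72], [-1.14, 1.35], [-2.1, 2.04], [-1.57, 1.44], [-3.14, 3.14]. Speed limits (rad/s): [1.89, 1.89, 2.39, 2.57, 3.14, 3.14].

## Interface

Orientations are given as a rotation vector (axis times angle).
In Python, from rig import bot, cams, ticket, cut_out gives the robot as it stands.
- The arm moves only by the tool play_rows, never from a script. Its argument "plan" is a list of rows, each an object of numbers: "tx", "ty", "tz": the shift along the tool's x, y, z scaled (see below); "rx", "ry", "rz": the turn, a rotation vector about the tool's x, y, z scaled (see below); "gripper": the opening, from 0 (shut) to 1 (fully open). In form: [{"tx": .., "ty": .., "tz": .., "rx": .., "ry": .., "rz": .., "gripper": ..}, ...]. A call has 1 to 5 rows; each row is the pose to reach, as a shift and turn from the pose commanded when the call began, along the tool's axes at that moment, turning the shorter way round; what a row does not reach only later rows make up. The controller multiplies each number of a shift by 25 cm and each number of a turn by pi rad. A row lasts 1/8 s, in which the tool goes at most 62.5 mm and 10.7 degrees, less where a joint would pass 70% of its speed; a pose out of reach is approached as far as the arm can. A call with a number of a shift or a turn outside -1 to 1 is refused whole. A call with a gripper value outside its range is refused whole. The fingers move at their own pace and stop on an object; the grip force is fixed at half the most. Time passes only in rows, so rows that repeat a pose let the fingers close. It gives the time, the measured TCP pose, the force, the opening and the grip force at its end, in the units of the state.
- bot.get_obs(): the state, without advancing time (a new reading comes with each control period).
- cams.grab_frame(name): name is "side" or "top" or "wrist"; returns (picture, depth): 480x640x3 uint8, red, green, blue; 480x640 float32, m along the optical axis (not along the pixel's ray), 0 where there is no reading.
- cams.camera_params(name): a dict with "K" (3x3 intrinsics, pixels), "dist" ([k1, k2, p1, p2, k3] as OpenCV has them; the pictures are not rectified), "R" (3x3) and "t" (3): a world point X has camera coordinates R X + t; the wrist camera has in their place "tool_from_camera" (4x4, takes a point from camera to tool coordinates, whose origin is the TCP and whose axes are the flange's). Camera axes: x right, y down, z forward; pixel columns grow to the right and rows downward; lengths in m; the calibration is good to about 2 mm. A picture is of the moment at which its call begins: read the wrist's pose just before it. camera_params takes no time and is no camera call.
- ticket.sign_off(): hands the job in; it is judged then, once.
Trained networks look in the newest picture that a camera, given by its name, has taken for a name from the list of things; names that differ only in an ending like _2 or _b are one class to them, and where a whole thing is asked for, a point or a joint stands for the part that bears it (a point fixed in the world has none). Each returns a list of dicts, best first, with "score" (0 to 1); they miss things now and then, are a little off and sometimes report something else, mostly with a low value. They report only what shows in the picture. A call takes as long as a camera call. They do not tell look-alikes from the thing itself.
- cut_out(name, camera): "mask" (480x640 bool, what is visible of it) and "rect" ([left, top, right, bottom] in pixels, round what is visible of it).
The state is a dict: "time_s": time; "joint_pos": joint angles; "qd": joint speeds; "joint_efforts": joint torques, N m; "ee_pos": TCP position; "orientation": TCP orientation; "contact_force": force on the tool from outside, world axes, zero at the start; "ft_torque": the same for the moment, N m; "width": finger opening in m; "grasp_force": force on a finger pad.
Only numpy, scipy, OpenCV 4.12 (cv2) and the standard library are available. Lean on these libraries where they do the work, as an engineer would, in place of code of your own. Each camera call takes 0.05 s, during which the arm holds its last target. There are 200 camera calls.

## Task

Set up the turbidity bench on the optical rail: put the lens carrier 50 mm in front of the lamp, the vial holder 70 mm further on beyond the lens, and the iris carrier 30 mm in front of the detector, each seated squarely down over the rail. Stand the smaller vial fully down in the vial holder, keep it upright all the way and leave the larger vial where it is. Distances are along the rail, from the lamp's or detector's front face and between carrier centres.

Things in the scene. Friction and masses are not known exactly. Their poses are not given: they have to be found in the camera images.
- rail: Fixed aluminium rail, 380 mm long, running away from the robot on its left: bar 30 mm wide, flat top 22 mm above the bench, on a 60 x 4 mm foot plate. Carriers straddle it from above, their x along it (either way round); seated, their origin is on its centre line, 6 mm above the bench. Origin: its middle at bench level; x along it from lamp to detector, y across, z up.
- lamp: Fixed on the rail's end near the robot: grey housing 56 x 56 x 52 mm with black fins on top (highest point 98 mm above the bench) and a round window in the face towards the detector. Origin: straight below the window face, on the rail's centre line, 6 mm above the bench; x along the rail from lamp to detector. The housing lies at negative x.
- detector: Fixed on the rail's far part, where along it varies: aluminium box 36 x 42 x 42 mm, top 87 mm above the bench, round black-rimmed port in the face towards the lamp, brass plug and cable behind. Origin: straight below the port face, on the rail's centre line, 6 mm above the bench; x along the rail away from the lamp, so the free rail before it is at negative x.
- lens: Loose, 0.15 kg: black square frame 44 mm wide (y), 14 mm thick (x), 38 to 82 mm above the underside, round a bright lens tube 36 mm across, 40 mm long (a cross from above). Take it across the 44 mm, 64 mm up. Foot 34 x 54 mm with a channel along x, 33 mm wide, 42 at its mouth, 16 deep; a knob sticks out 12 mm at +y. Origin: centre of underside, z up.
- iris: Loose, 0.12 kg: plain black plate 36 mm wide (y), 10 mm thick (x), 38 to 82 mm above the underside, small hole in the middle, thin lever up to 93 mm (a narrow bar from above). Take it across the 36 mm, 64 mm up. Foot 34 x 54 mm with a channel along x, 33 mm wide, 42 at its mouth, 16 deep; a knob sticks out 12 mm at +y. Origin: centre of underside, z up.
- holder: Loose, 0.16 kg: bright round cup between black cheeks 30 mm long (x), 44 mm over both (y), 41 to 73 mm above the underside. Well 29 mm wide, mouth flared to 36 mm and 73 mm up, floor 45 mm up. Take it across the 44 mm, 62 mm up. Foot 40 x 54 mm with a channel along x, 33 mm wide, 42 at its mouth, 16 deep; a knob sticks out 12 mm at +y. Origin: centre of underside, z up.
- vial_small: The smaller glass vial, white screw cap, loose and standing, 25 mm in diameter, 60 mm high, 0.02 kg; goes into the holder. Origin: centre of its underside, z up. Held with the TCP 52 mm above its underside, the fingertips stay clear of the holder's mouth.
- vial_large: The larger glass vial, black screw cap, loose and standing, 30 mm in diameter, 68 mm high; too wide for the holder, stays where it is. Origin: centre of its underside.
Not all that is in view belongs to the job. Leave any brown look-alike of the vial_small alone.

How it is judged:
By the outcome, as a careful person would: the job done as asked, in the order asked, and still so for the second after the job is handed in, with the robot touching nothing.
It also fails if it takes over 112 s, if anything falls off the work surface, if the arm or the gripper's body presses on something with over 40 N, if the wrist force passes 120 N, or if a joint passes its speed limit or range.

## Working session

There is one attempt and no reset: what is moved stays moved. The work goes in short steps, Python scripts to look and compute and a tool call to move; the robot and the scene stay as the last step left them, time stands still between calls to the robot, and variables do not carry over. Pictures are saved under pics/ and viewed, at most 14 in all, crops included, and the job is handed in when it is done.

Besides the shell and the picture viewer there is one more tool, called after "Request:" as name([rows], argument=value, ...), one row to a line, values as JSON. play_rows: Moves the arm, as the interface text tells. Shifts and turns lie within -1 to 1; 1 stands for 25 cm of shift or pi rad of turn. Its arguments: {"type":"object","properties":{"plan":{"type":"array"}},"required":["plan"]}

```bash
mkdir -p pics; ls; cat > look.py <<'E'
import numpy as np,cv2,pickle
from rig import bot,cams,ticket,cut_out
from scipy.spatial.transform import Rotation as Ro
E
python3 - <<'E'
from look import *
o=bot.get_obs();print(o)
for n in("top","side","wrist"):
    p,d=cams.grab_frame(n);cv2.imwrite(f"pics/{n}0.png",p[:,:,::-1]);np.savez(f"{n}0.npz",p=p,d=d)
    print(n,cams.camera_params(n),(d>0).mean())
E
```

```text
pics
{'time_s': 0.0, 'joint_pos': array([-7.79018088e-01,  2.13359576e-01, -3.50377737e-02,  1.32345701e+00,
        1.05060922e-05,  1.57079539e+00]), 'qd': array([-2.78224597e-04, -1.99657155e-03, -7.78231309e-04, -1.21784366e-04,
        2.60637405e-03, -1.14275400e-05]), 'joint_efforts': array([-2.88360148e-03, -6.86157703e+01,  4.87125564e+01,  1.76227000e-02,
       -4.91016308e-04, -2.48689219e-05]), 'ee_pos': array([ 0.35559642, -0.35108327,  0.24952288]), 'orientation': array([-2.89769816e+00, -1.21111158e+00,  6.25474424e-04]), 'contact_force': array([ 0.16333374, -0.49229139,  0.40981708]), 'ft_torque': array([ 0.00437315, -0.00708319, -0.01817612]), 'grasp_force': 0.0, 'width': 0.08516907055570581}
top {'K': array([[608.46984243,   0.        , 321.23831371],
       [  0.        , 608.46984243, 239.79754011],
       [  0.        ,   0.        ,   1.        ]]), 'dist': array([0.04841071, 0.        , 0.        , 0.        , 0.        ]), 'R': array([[-0.02502566, -0.99968569, -0.00149921],
       [-0.99393598,  0.02504229, -0.10707078],
       [ 0.10707467, -0.0011894 , -0.
[... 482 characters left out ...]
t': array([-0.43629059,  0.01699805,  0.90567751])} 0.9959342447916667
wrist {'K': array([[355.22940829,   0.        , 319.06097323],
       [  0.        , 355.22940829, 237.28650505],
       [  0.        ,   0.        ,   1.        ]]), 'dist': array([-0.06008058,  0.        ,  0.        ,  0.        ,  0.        ]), 'tool_from_camera': array([[ 1.32061400e-03, -9.62173020e-01, -2.72435930e-01,
         6.94697456e-02],
       [ 9.99999097e-01,  1.33822901e-03,  1.21147592e-04,
        -1.65297149e-04],
       [ 2.48016721e-04, -2.72435844e-01,  9.62173919e-01,
        -1.22210223e-01],
       [ 0.00000000e+00,  0.00000000e+00,  0.00000000e+00,
         1.00000000e+00]])} 0.9959635416666667
```

View pics/top0.png

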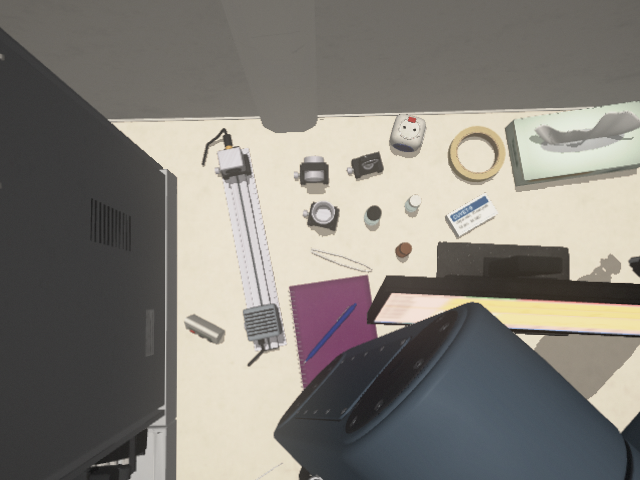

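View pics/side0.png

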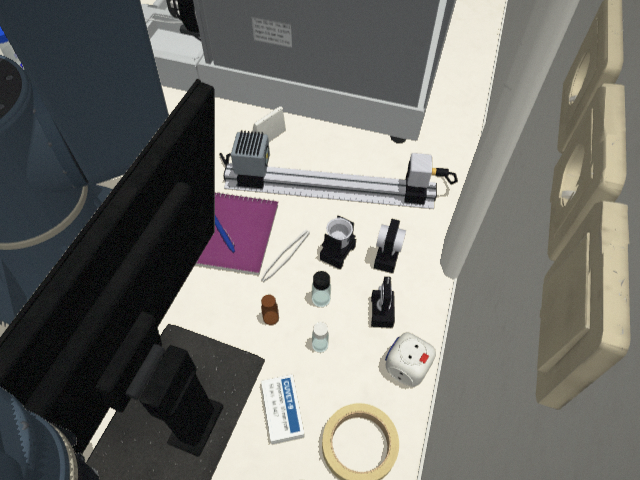

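```bash
cat >> look.py <<'E'
def cloud(cam,d,pose=None):
    """world points 480x640x3 of a depth picture"""
    c=cams.camera_params(cam)
    v,u=np.mgrid[0:480,0:640].astype(np.float32)
    n=cv2.undistortPoints(np.stack([u,v],-1).reshape(-1,1,2),c["K"],c["dist"]).reshape(480,640,2)
    P=np.dstack([n*d[...,None],d])
    if pose is None: return (P-c["t"])@c["R"]
    T=c["tool_from_camera"]; P=P@T[:3,:3].T+T[:3,3]
    return P@Ro.from_rotvec(pose["orientation"]).as_matrix().T+pose["ee_pos"]
NAMES="rail lamp detector lens iris holder vial_small vial_large".split()
E
python3 - <<'E'
from look import *
R={}
for cam in("top","side"):
    P=cloud(cam,np.load(f"{cam}0.npz")["d"])
    for n in NAMES:
        for k,r in enumerate(cut_out(n,cam)[:3]):
            m=r["mask"]; R[cam,n,k]=m; q=P[m]; q=q[np.isfinite(q).all(1)]
            print(cam,n,round(r["score"],2),np.round(r["rect"]).astype(int),m.sum(),"med",np.median(q,0).round(3),"p1",np.percentile(q,2,axis=0).round(3),"p98",np.percentile(q,98,axis=0).round(3))
pickle.dump(R,open("m0.pkl","wb"))
E
```

```text
top rail 0.75 [222 148 289 354] 4458 med [0.388 0.266 0.018] p1 [0.204 0.22  0.   ] p98 [0.517 0.309 0.026]
top lamp 0.8 [243 301 286 364] 1330 med [0.246 0.243 0.092] p1 [0.183 0.213 0.003] p98 [0.277 0.272 0.101]
top lamp 0.52 [202 130 250 181] 971 med [0.536 0.295 0.079] p1 [0.517 0.267 0.008] p98 [0.592 0.354 0.09 ]
top detector 0.86 [201 129 250 181] 1067 med [0.538 0.296 0.075] p1 [0.517 0.267 0.01 ] p98 [0.598 0.354 0.09 ]
top detector 0.69 [222 150 286 352] 4402 med [0.389 0.265 0.018] p1 [0.204 0.219 0.   ] p98 [0.516 0.31  0.026]
top lens 0.71 [294 155 330 183] 783 med [0.515 0.147 0.073] p1 [ 0.501  0.12  -0.   ] p98 [0.539 0.18  0.085]
top iris 0.75 [350 150 382 179] 629 med [0.53  0.049 0.026] p1 [0.514 0.019 0.   ] p98 [0.548 0.08  0.085]
top holder 0.79 [304 198 337 228] 744 med [0.437 0.132 0.046] p1 [0.417 0.107 0.001] p98 [0.458 0.163 0.076]
top holder 0.37 [364 208 380 227] 229 med [0.433 0.044 0.066] p1 [0.423 0.032 0.015] p98 [0.447 0.055 0.071]
top vial_small 0.63 [405 195 424 211] 218 med [ 0.454 -0.031  0.057] p1 [ 0.446 -0.045  0.004] p98 [ 0.467 -0.023  0.06
[... 665 characters left out ...]
6 0.313 0.089]
side lens 0.63 [373 218 406 273] 1116 med [0.521 0.132 0.066] p1 [0.502 0.119 0.001] p98 [0.539 0.166 0.084]
side iris 0.67 [368 279 396 328] 1002 med [0.535 0.035 0.025] p1 [0.516 0.017 0.001] p98 [0.554 0.076 0.084]
side holder 0.89 [324 216 357 268] 1284 med [0.439 0.118 0.046] p1 [0.417 0.103 0.004] p98 [0.461 0.152 0.074]
side vial_small 0.76 [310 321 328 355] 457 med [ 0.46  -0.042  0.043] p1 [ 0.448 -0.047  0.002] p98 [ 0.47  -0.026  0.062]
side vial_small 0.59 [260 292 278 325] 454 med [ 0.375 -0.021  0.042] p1 [ 0.361 -0.027  0.002] p98 [0.384 0.003 0.062]
side vial_large 0.69 [313 270 331 308] 622 med [0.438 0.032 0.047] p1 [0.423 0.025 0.001] p98 [0.451 0.09  0.07 ]
```

The top view shows lamp (262,320), detector (233,165), lens (314,170), iris (367,165), holder (322,215), black-cap vial (373,214), white-cap vial (413,203) and the brown decoy (403,250). The side view agrees: white-cap vial at (320,337), iris at (383,303) and lens at (390,245). Next I check obstacle heights and make the first refined fits.

```bash
python3 - <<'E'
from look import *
P={c:cloud(c,np.load(f"{c}0.npz")["d"]) for c in("top","side")}
A=np.concatenate([P[c].reshape(-1,3) for c in P]);A=A[np.isfinite(A).all(1)]
print("height cm map; rows x .70->.15 step .05; cols y .45 -> -.45 step .05")
for x in np.arange(.70,.10,-.05):
    print(f"{x:.2f}",*[ (lambda s:f"{100*np.percentile(s,98):4.0f}" if len(s)>5 else "  --")(A[(abs(A[:,0]-x)<.025)&(abs(A[:,1]-y)<.025),2]) for y in np.arange(.45,-.46,-.05)])
M=pickle.load(open("m0.pkl","rb"))
for c in P:
    # rail top
    q=P[c][M[c,"rail",0]]; t=q[(q[:,2]>.017)&(q[:,2]<.028)&(q[:,0]>.3)&(q[:,0]<.5)]
    k=np.polyfit(t[:,0],t[:,1],1)
    print(c,"rail top z",np.median(t[:,2]),"line y at .3,.5",np.polyval(k,[.3,.5]),"yaw",np.degrees(np.arctan(k[0])),"rect",cv2.minAreaRect(t[:,:2].astype(np.float32)))
    b=P[c].reshape(-1,3); b=b[(abs(b[:,0]-.45)<.03)&(abs(b[:,1]+.09)<.02)]; print(" bench z",np.median(b[:,2]))
    for n,lo in(("lens",.04),("iris",.04),("holder",.045),("vial_small",.05),("vial_large",.05),("lamp",.06),("detector",.06)):
        ks=[k for k in range(3) if (c,n,k) in M]
        for k in ks:
            q=P[c][M[c,n,k]]; q=q[(q[:,2]>lo)&(q[:,2]<.11)]
            if len(q)<20: continue
            r=cv2.minAreaRect(q[:,:2].astype(np.float32)); print(c,n,k,np.round(r[0],4),np.round(r[1],4),round(r[2],1),"ztop",np.percentile(q[:,2],95).round(4))
E
```

```text
height cm map; rows x .70->.15 step .05; cols y .45 -> -.45 step .05
0.70   --   --   --   --   --   --   --   --   --   --   --   --   --   --   --   --   --   --   --
0.65   45   44   44   44   44   --   49   51   49   58   58   58   58   57   57   57   27   18    9
0.60    0    0    2    7   49   50   49    0    0    6    6    2    3   51    9    6   13   13    6
0.55    0    0    2    9    8    0    8    2    8    5    6    3    2    4    9   11   77   11    6
0.50   27   63    0    9    6    1    8    6    3    0    0    2    3    3    6    6    6    6    6
0.45    0   63    0    3    2    0    7    7    7    2    6    2    3    2    0    0    0    0    0
0.40    0   63    0    2    3    0    7    7    4    6    0    2    2    1    1   50   55    0    0
0.35    0   63    0    2    3    0    1    1    1    6    2    1   21   21   20   50    0    0    0
0.30    0   63    0    1    9    8    1    2   39   39   39   39   39   39   38   38    0    1    0
0.25    0   62    6    5   10   10  114   79   79   77   33   36   39   39   39   30   22   --   --
0.20    0   62    5    1    9  
[... 1157 characters left out ...]
0048218, 0.270010381937027), (0.20749065279960632, 0.033904362469911575), 10.1444673538208)
 bench z 0.0003132258027002754
side lens 0 [0.5203 0.1463] [0.0453 0.0397] 89.5 ztop 0.0832
side iris 0 [0.5348 0.046 ] [0.0131 0.0378] 14.3 ztop 0.0839
side holder 0 [0.4385 0.1308] [0.0458 0.0407] 76.0 ztop 0.074
side vial_small 0 [ 0.4576 -0.0348] [0.021  0.0216] 4.7 ztop 0.0618
side vial_small 1 [ 0.3721 -0.0149] [0.0207 0.021 ] 18.4 ztop 0.0617
side vial_large 0 [0.4367 0.0401] [0.024  0.0248] 17.5 ztop 0.0698
side lamp 0 [0.2488 0.2417] [0.0568 0.0581] 9.8 ztop 0.0987
side detector 0 [0.5348 0.046 ] [0.0131 0.0378] 14.3 ztop 0.0845
side detector 1 [0.5573 0.2968] [0.08   0.0436] 10.4 ztop 0.0885
```

Request:
play_rows([
  {"tz": -0.25,"rz": 0.05,"gripper": 1},
  {"tz": -0.5,"rz": 0.1,"gripper": 1},
  {"tz": -0.5,"rz": 0.1,"gripper": 1},
])

```text
invalid input
```

```bash
python3 - <<'E'
from look import *
o=bot.get_obs();print(o["joint_pos"].round(3),o["ee_pos"].round(3),Ro.from_rotvec(o["orientation"]).as_matrix().round(3))
E
```

```text
[-0.779  0.213 -0.034  1.323  0.     1.571] [ 0.356 -0.351  0.25 ] [[ 0.703  0.712  0.   ]
 [ 0.712 -0.703 -0.   ]
 [ 0.     0.    -1.   ]]
```

```bash
python3 - <<'E'
from look import *
A=np.concatenate([cloud(c,np.load(f"{c}0.npz")["d"]).reshape(-1,3) for c in("top","side")]);A=A[np.isfinite(A).all(1)]
a=-.779; s=A[:,0]*np.cos(a)+A[:,1]*np.sin(a); n=-A[:,0]*np.sin(a)+A[:,1]*np.cos(a)
print("arm plane radial: r, n, zmin zmax (z>.12)")
for r in np.arange(0,.8,.05):
    m=(abs(s-r)<.025)&(abs(n)<.12)&(A[:,2]>.12)
    if m.sum()>5: print(round(r,2),m.sum(),np.percentile(A[m,2],[1,50,99]).round(3),np.percentile(n[m],[1,99]).round(3))
m=(A[:,2]>.2)&(A[:,2]<.42)&(A[:,1]<.06)&(A[:,1]>-.33)&(A[:,0]>.2)&(A[:,0]<.45)
for y in np.arange(.06,-.34,-.04):
    k=m&(abs(A[:,1]-y)<.02); print("mon y",round(y,2),k.sum(),(np.percentile(A[k],[1,99],axis=0).round(3)[:,[0,2]].tolist() if k.sum() else ""))
E
```

```text
arm plane radial: r, n, zmin zmax (z>.12)
0.0 816 [0.123 0.337 0.34 ] [0.053 0.086]
0.05 5213 [0.123 0.289 0.339] [-0.046  0.094]
0.1 10264 [0.123 0.252 0.449] [-0.036  0.119]
0.15 3818 [0.45  0.758 0.783] [0.083 0.12 ]
0.2 381 [0.679 0.697 0.717] [0.069 0.074]
0.25 375 [0.181 0.289 0.386] [0.068 0.12 ]
0.3 7543 [0.139 0.337 0.387] [0.016 0.12 ]
0.35 17077 [0.138 0.318 0.386] [-0.032  0.117]
0.4 10133 [0.127 0.287 0.384] [-0.086  0.107]
0.45 436 [0.247 0.297 0.453] [0.003 0.037]
0.5 4647 [0.372 0.481 0.531] [0.036 0.047]
0.55 498 [0.533 0.548 0.557] [0.049 0.054]
mon y 0.06 2887 [[0.2, 0.207], [0.309, 0.419]]
mon y 0.02 3644 [[0.201, 0.204], [0.308, 0.416]]
mon y -0.02 3182 [[0.258, 0.21], [0.31, 0.387]]
mon y -0.06 4336 [[0.272, 0.207], [0.31, 0.386]]
mon y -0.1 4912 [[0.26, 0.206], [0.308, 0.387]]
mon y -0.14 5591 [[0.25, 0.208], [0.306, 0.387]]
mon y -0.18 7749 [[0.248, 0.202], [0.341, 0.386]]
mon y -0.22 8581 [[0.245, 0.202], [0.339, 0.386]]
mon y -0.26 6901 [[0.242, 0.204], [0.297, 0.386]]
mon y -0.3 1707 [[0.236, 0.205], [0.377, 0.387]]
```

Request:
play_rows([
  {"tx": 0,"ty": 0,"tz": -0.2,"rx": 0,"ry": 0,"rz": 0.05,"gripper": 1},
  {"tx": 0,"ty": 0,"tz": -0.2,"rx": 0,"ry": 0,"rz": 0.1,"gripper": 1},
  {"tx": 0,"ty": 0,"tz": -0.2,"rx": 0,"ry": 0,"rz": 0.1,"gripper": 1},
])

```text
time_s: 1.32
ee_pos: [0.3559, -0.3514, 0.3001]
orientation: [3.052, 0.744, 0.0]
contact_force: [-0.4, 0.6, -0.3]
width: 0.0856
grasp_force: 0.0
```

```bash
python3 - <<'E'
from look import *
o=bot.get_obs();print(o["time_s"],o["joint_pos"].round(3),o["ee_pos"].round(3),Ro.from_rotvec(o["orientation"]).as_matrix().round(3))
E
```

```text
1.325 [-0.779  0.211  0.089  1.448 -0.     1.884] [ 0.356 -0.351  0.3  ] [[ 0.888  0.46   0.   ]
 [ 0.46  -0.888 -0.   ]
 [ 0.     0.    -1.   ]]
```

```bash
cat >> look.py <<'E'
def to(x,y,z,yaw,o=None,tilt=None):
    """row numbers for reaching world TCP x,y,z, tool pointing down with tool x at yaw (deg)"""
    o=o or bot.get_obs(); R=Ro.from_rotvec(o["orientation"])
    a=np.radians(yaw); T=np.array([[np.cos(a),np.sin(a),0],[np.sin(a),-np.cos(a),0],[0,0,-1.]])
    T=Ro.from_matrix(T)
    if tilt is not None: T=T*Ro.from_rotvec(tilt)
    s=R.inv().apply(np.array([x,y,z])-o["ee_pos"])/.25; r=(R.inv()*T).as_rotvec()/np.pi
    print("t",s.round(4),"r",r.round(4),"| yaw now",np.degrees(np.arctan2(*R.as_matrix()[1::-1,0])).round(1),"pos",o["ee_pos"].round(4),"t",round(o["time_s"],2),"j",o["joint_pos"].round(3),"w",o["width"].round(4))
E
python3 - <<'E'
from look import *
to(.45,-.15,.30,100); 
A=np.concatenate([cloud(c,np.load(f"{c}0.npz")["d"]).reshape(-1,3) for c in("top",)]);A=A[np.isfinite(A).all(1)]
for y in np.arange(.45,-.1,-.05):
    k=(abs(A[:,1]-y)<.025)&(A[:,0]>.5)&(A[:,2]>.1); print(round(y,2),k.sum(),A[k].min(0).round(3) if k.any() else "")
E
```

```text
Traceback (most recent call last):
  File "look.py", line 21, in to
    print("t",s.round(4),"r",r.round(4),"| yaw now",np.degrees(np.arctan2(*R.as_matrix()[1::-1,0])).round(1),"pos",o["ee_pos"].round(4),"t",round(o["time_s"],2),"j",o["joint_pos"].round(3),"w",o["width"].round(4))
                                                                                                                                                                                                 ^^^^^^^^^^^^^^^^
AttributeError: 'float' object has no attribute 'round'
```

```bash
sed -i 's/o\["width"\].round(4)/round(o["width"],4)/' look.py
python3 - <<'E'
from look import *
to(.45,-.15,.30,100); 
A=np.concatenate([cloud(c,np.load(f"{c}0.npz")["d"]).reshape(-1,3) for c in("top",)]);A=A[np.isfinite(A).all(1)]
for y in np.arange(.45,-.1,-.05):
    k=(abs(A[:,1]-y)<.025)&(A[:,0]>.5)&(A[:,2]>.1); print(round(y,2),k.sum(),A[k].min(0).round(3) if k.any() else "")
E
```

```text
t [ 7.050e-01 -5.417e-01  3.000e-04] r [ 1.000e-04  0.000e+00 -4.033e-01] | yaw now 27.4 pos [ 0.3559 -0.3514  0.3001] t 1.32 j [-0.779  0.211  0.089  1.448 -0.     1.884] w 0.0856
0.45 3631 [0.637 0.425 0.1  ]
0.4 5821 [0.5   0.375 0.1  ]
0.35 3562 [0.637 0.325 0.1  ]
0.3 3522 [0.638 0.275 0.1  ]
0.25 3028 [0.607 0.225 0.1  ]
0.2 4281 [0.604 0.175 0.1  ]
0.15 4001 [0.604 0.125 0.1  ]
0.1 3345 [0.638 0.075 0.1  ]
0.05 3308 [0.638 0.025 0.1  ]
0.0 3261 [ 0.638 -0.025  0.1  ]
-0.05 3213 [ 0.638 -0.075  0.1  ]
```

Request:
play_rows([
  {"tx": 0.705,"ty": -0.542,"tz": 0,"rx": 0,"ry": 0,"rz": -0.28,"gripper": 1},
  {"tx": 0.705,"ty": -0.542,"tz": 0,"rx": 0,"ry": 0,"rz": -0.28,"gripper": 1},
  {"tx": 0.705,"ty": -0.542,"tz": 0,"rx": 0,"ry": 0,"rz": -0.28,"gripper": 1},
  {"tx": 0.705,"ty": -0.542,"tz": 0,"rx": 0,"ry": 0,"rz": -0.28,"gripper": 1},
  {"tx": 0.705,"ty": -0.542,"tz": 0,"rx": 0,"ry": 0,"rz": -0.28,"gripper": 1},
])

```text
time_s: 1.95
ee_pos: [0.4506, -0.1477, 0.2994]
orientation: [-2.432, -1.988, 0.001]
contact_force: [-0.9, -1.0, -0.3]
width: 0.0852
grasp_force: 0.0
```

```bash
python3 - <<'E'
from look import *
to(.48,.10,.27,132); to(.48,.10,.27,179)
E
```

```text
t [ 0.9942 -0.0816  0.118 ] r [-2.000e-04 -3.000e-04 -2.971e-01] | yaw now 78.5 pos [ 0.4506 -0.1477  0.2994] t 1.95 j [-0.317  0.158  0.022  1.436  0.     1.454] w 0.0852
t [ 0.9942 -0.0816  0.118 ] r [-1.000e-04 -4.000e-04 -5.582e-01] | yaw now 78.5 pos [ 0.4506 -0.1477  0.2994] t 1.95 j [-0.317  0.158  0.022  1.436  0.     1.454] w 0.0852
```

Request:
play_rows([
  {"tx": 0.99,"ty": -0.08,"tz": 0.12,"rx": 0,"ry": 0,"rz": -0.29,"gripper": 1},
  {"tx": 0.99,"ty": -0.08,"tz": 0.12,"rx": 0,"ry": 0,"rz": -0.29,"gripper": 1},
  {"tx": 0.99,"ty": -0.08,"tz": 0.12,"rx": 0,"ry": 0,"rz": -0.29,"gripper": 1},
  {"tx": 0.99,"ty": -0.08,"tz": 0.12,"rx": 0,"ry": 0,"rz": -0.29,"gripper": 1},
  {"tx": 0.99,"ty": -0.08,"tz": 0.12,"rx": 0,"ry": 0,"rz": -0.29,"gripper": 1},
])

```text
time_s: 2.58
ee_pos: [0.4823, 0.0999, 0.2685]
orientation: [-1.305, -2.855, 0.001]
contact_force: [-0.6, -0.8, 0.6]
width: 0.0853
grasp_force: 0.0
```

```bash
python3 - <<'E'
from look import *
to(.48,.10,.27,179)
E
```

```text
t [ 0.0063 -0.0068 -0.0059] r [-0.0003 -0.0007 -0.2675] | yaw now 130.9 pos [0.4823 0.0999 0.2685] t 2.58 j [ 2.040e-01  1.970e-01 -7.000e-03  1.368e+00  1.000e-03  1.062e+00] w 0.0853
```

Request:
play_rows([
  {"tx": 0,"ty": 0,"tz": 0,"rx": 0,"ry": 0,"rz": -0.267,"gripper": 1},
  {"tx": 0,"ty": 0,"tz": 0,"rx": 0,"ry": 0,"rz": -0.267,"gripper": 1},
  {"tx": 0,"ty": 0,"tz": 0,"rx": 0,"ry": 0,"rz": -0.267,"gripper": 1},
  {"tx": 0,"ty": 0,"tz": 0,"rx": 0,"ry": 0,"rz": -0.267,"gripper": 1},
  {"tx": 0,"ty": 0,"tz": 0,"rx": 0,"ry": 0,"rz": -0.267,"gripper": 1},
])

```text
time_s: 3.2
ee_pos: [0.4826, 0.0961, 0.2693]
orientation: [-0.04, -3.14, 0.0]
contact_force: [0.6, -0.8, 0.6]
width: 0.085
grasp_force: 0.0
```

```bash
python3 - <<'E'
from look import *
o=bot.get_obs(); p,d=cams.grab_frame("wrist"); cv2.imwrite("pics/w1.png",p[:,:,::-1]); P=cloud("wrist",d,o)
np.savez("w1.npz",p=p,d=d); to(.5204,.1463,.20,179.5,o)
def fit(q,s=""):
    r=cv2.minAreaRect(q[:,:2].astype(np.float32)); print(s,len(q),np.round(r[0],4),np.round(r[1],4),round(r[2],1),"z95",np.percentile(q[:,2],95).round(4))
for n,lo in(("lens",.04),("iris",.04),("holder",.045),("vial_small",.05),("vial_large",.05)):
    for r in cut_out(n,"wrist")[:2]:
        q=P[r["mask"]]; f=q[(q[:,2]<.03)&(q[:,2]>.008)]; q=q[(q[:,2]>lo)&(q[:,2]<.11)]
        if len(q)>20: fit(q,(n,round(r["score"],2),np.round(r["rect"]).astype(int))); 
        if len(f)>20: fit(f,"   foot")
b=P[(abs(P[...,0]-.48)<.01)&(abs(P[...,1]-.09)<.01)]; print("bench",np.median(b[:,2]))
E
```

```text
t [-0.1465  0.2046  0.2771] r [-0.0001 -0.0004 -0.0053] | yaw now 178.5 pos [0.4826 0.0961 0.2693] t 3.2 j [ 0.197  0.195 -0.008  1.369  0.     0.222] w 0.085
('lens', 0.76, array([341, 219, 401, 275])) 1948 [0.5198 0.1473] [0.0433 0.0405] 89.1 z95 0.0811
   foot 566 [0.5199 0.1532] [0.0647 0.0346] 89.7 z95 0.0234
('iris', 0.75, array([252, 228, 313, 284])) 847 [0.5336 0.0471] [0.0118 0.0364] 13.6 z95 0.0813
   foot 1066 [0.5334 0.0535] [0.0344 0.0657] 13.3 z95 0.0257
('holder', 0.69, array([324, 139, 391, 189])) 1310 [0.4385 0.1325] [0.0441 0.0417] 79.0 z95 0.0721
   foot 308 [0.4398 0.1383] [0.065  0.0399] 76.7 z95 0.0233
('vial_small', 0.87, array([169, 165, 212, 204])) 461 [ 0.4572 -0.0338] [0.0212 0.0219] 15.8 z95 0.0592
   foot 154 [ 0.4545 -0.027 ] [0.0246 0.011 ] 19.9 z95 0.0285
('vial_small', 0.84, array([180,  80, 220, 113])) 523 [ 0.3715 -0.0135] [0.0215 0.0208] 49.7 z95 0.0594
   foot 159 [ 0.3755 -0.0062] [0.0098 0.0244] 64.4 z95 0.029
('vial_large', 0.58, array([241, 147, 282, 179])) 689 [0.4366 0.0421] [0.0249 0.0253] 44.0 z95 0.0674
   foot 70 [0.431  0.0521] [0.025  0.0066] 27.4 z95 0.0295
bench 0.33362170898554555
```

View pics/w1.png

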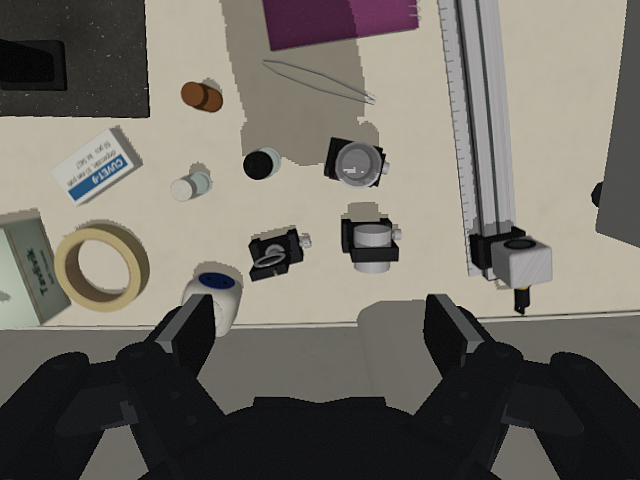

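The wrist picture shows holder (357,160), lens (372,246), iris (278,252), white-cap vial (190,185), black-cap vial (262,163) and brown decoy (202,96). All three views agree within about 1.5 mm. I now descend on the lens.

```bash
python3 - <<'E'
from look import *
to(.5200,.1470,.064,179.4); to(.52,.147,.12,179.4)
E
```

```text
t [-0.1419  0.2083  0.8231] r [-0.     -0.0001 -0.0078] | yaw now 178.0 pos [0.4828 0.0962 0.2698] t 3.5 j [ 0.197  0.195 -0.007  1.369  0.     0.232] w 0.0854
t [-0.1418  0.2083  0.5991] r [-0.     -0.0001 -0.0078] | yaw now 178.0 pos [0.4828 0.0962 0.2698] t 3.5 j [ 0.197  0.195 -0.007  1.369  0.     0.232] w 0.0854
```

Request:
play_rows([
  {"tx": -0.142,"ty": 0.208,"tz": 0.3,"rx": 0,"ry": 0,"rz": -0.008,"gripper": 1},
  {"tx": -0.142,"ty": 0.208,"tz": 0.5,"rx": 0,"ry": 0,"rz": -0.008,"gripper": 1},
  {"tx": -0.142,"ty": 0.208,"tz": 0.7,"rx": 0,"ry": 0,"rz": -0.008,"gripper": 1},
  {"tx": -0.142,"ty": 0.208,"tz": 0.823,"rx": 0,"ry": 0,"rz": -0.008,"gripper": 1},
  {"tx": -0.142,"ty": 0.208,"tz": 0.823,"rx": 0,"ry": 0,"rz": -0.008,"gripper": 1},
])

```text
time_s: 4.12
ee_pos: [0.5184, 0.1465, 0.0621]
orientation: [-0.015, -3.137, 0.002]
contact_force: [-0.6, 0.5, 0.9]
width: 0.0852
grasp_force: 0.0
```

Request:
play_rows([
  {"tx": 0,"ty": 0,"tz": 0,"rx": 0,"ry": 0,"rz": 0,"gripper": 1},
  {"tx": 0,"ty": 0,"tz": 0,"rx": 0,"ry": 0,"rz": 0,"gripper": 0.3},
  {"tx": 0,"ty": 0,"tz": 0,"rx": 0,"ry": 0,"rz": 0,"gripper": 0.3},
  {"tx": 0,"ty": 0,"tz": 0,"rx": 0,"ry": 0,"rz": 0,"gripper": 0.3},
  {"tx": 0,"ty": 0,"tz": 0,"rx": 0,"ry": 0,"rz": 0,"gripper": 0.3},
])

```text
time_s: 4.75
ee_pos: [0.5209, 0.1471, 0.0654]
orientation: [0.015, 3.14, 0.001]
contact_force: [-1.9, -1.8, 9.8]
width: 0.0434
grasp_force: 60.0
```

```bash
python3 - <<'E'
from look import *
o=bot.get_obs();to(.52,.147,.20,179.4); print(o["contact_force"],o["grasp_force"])
p,d=cams.grab_frame("side"); 
P=cloud("side",d).reshape(-1,3)
# forearm vs monitor profile
a=o["joint_pos"][0]; s=P[:,0]*np.cos(a)+P[:,1]*np.sin(a); n=-P[:,0]*np.sin(a)+P[:,1]*np.cos(a)
for r in np.arange(.1,.6,.04):
    m=(abs(s-r)<.02)&(abs(n)<.1)&(P[:,2]>.15)
    if m.sum()>5: print(round(r,2),m.sum(),np.percentile(P[m,2],[1,99]).round(3))
cv2.imwrite("pics/s1.png",p[:,:,::-1])
E
```

```text
t [ 0.0025 -0.     -0.5386] r [0.0002 0.0005 0.0003] | yaw now 179.5 pos [0.5209 0.1471 0.0654] t 4.75 j [ 0.275  0.401 -0.261  0.908 -0.     0.285] w 0.0434
[-1.89004125 -1.75975439  9.81007435] 60.01626133918762
0.1 6159 [0.153 0.398]
0.14 894 [0.325 0.4  ]
0.26 1014 [0.151 0.386]
0.3 3602 [0.199 0.386]
0.46 1081 [0.472 0.504]
0.5 7077 [0.183 0.506]
0.54 8486 [0.152 0.508]
0.58 5402 [0.195 0.508]
```

View pics/s1.png

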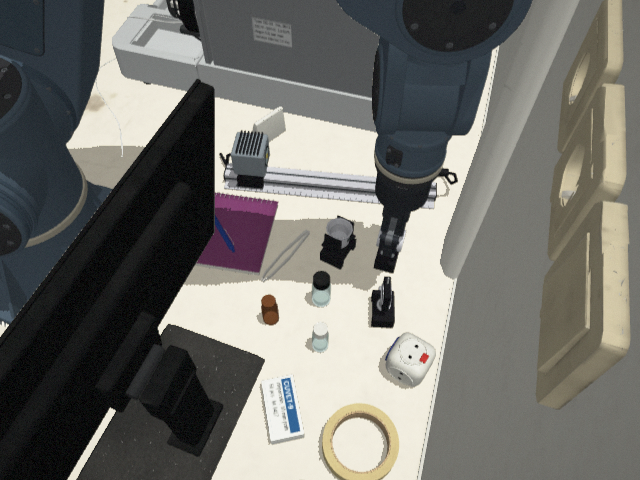

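The side picture shows the fingers round the lens frame at (393,225); width 43 mm and 60 N grip confirm it. Lift and carry it to above the rail.

```bash
python3 - <<'E'
from look import *
to(.36,.262,.205,190.05)
E
```

```text
t [ 0.6468  0.454  -0.5595] r [ 0.0001  0.0006 -0.0588] | yaw now 179.5 pos [0.5209 0.147  0.0654] t 4.8 j [ 0.275  0.401 -0.261  0.908 -0.     0.285] w 0.0431
```

Request:
play_rows([
  {"tx": 0,"ty": 0,"tz": -0.15,"rx": 0,"ry": 0,"rz": 0,"gripper": 0.3},
  {"tx": 0,"ty": 0,"tz": -0.35,"rx": 0,"ry": 0,"rz": 0,"gripper": 0.3},
  {"tx": 0.15,"ty": 0.1,"tz": -0.56,"rx": 0,"ry": 0,"rz": -0.03,"gripper": 0.3},
  {"tx": 0.35,"ty": 0.25,"tz": -0.56,"rx": 0,"ry": 0,"rz": -0.059,"gripper": 0.3},
  {"tx": 0.5,"ty": 0.36,"tz": -0.56,"rx": 0,"ry": 0,"rz": -0.059,"gripper": 0.3},
])

```text
time_s: 5.42
ee_pos: [0.3949, 0.2391, 0.2054]
orientation: [-0.278, 3.128, 0.002]
contact_force: [1.2, 1.2, -0.9]
width: 0.0434
grasp_force: 61.8
```

Request:
play_rows([
  {"tx": 0.16,"ty": 0.07,"tz": 0,"rx": 0,"ry": 0,"rz": 0,"gripper": 0.3},
  {"tx": 0.16,"ty": 0.07,"tz": 0,"rx": 0,"ry": 0,"rz": 0,"gripper": 0.3},
  {"tx": 0.16,"ty": 0.07,"tz": 0,"rx": 0,"ry": 0,"rz": 0,"gripper": 0.3},
  {"tx": 0.16,"ty": 0.07,"tz": 0,"rx": 0,"ry": 0,"rz": 0,"gripper": 0.3},
])

```text
time_s: 5.92
ee_pos: [0.3544, 0.2481, 0.2043]
orientation: [-0.275, 3.129, -0.0]
contact_force: [-0.3, -0.0, -1.7]
width: 0.0432
grasp_force: 61.7
```

```bash
cat >> look.py <<'E'
def fit(q,s=""):
    r=cv2.minAreaRect(q[:,:2].astype(np.float32)); print(s,len(q),np.round(r[0],4),np.round(r[1],4),round(r[2],1),"z95",np.percentile(q[:,2],95).round(4)); return r
def wrist(name):
    o=bot.get_obs(); p,d=cams.grab_frame("wrist"); cv2.imwrite(f"pics/{name}.png",p[:,:,::-1]); np.savez(f"{name}.npz",p=p,d=d)
    pickle.dump(o,open(f"{name}.pkl","wb")); return o,cloud("wrist",d,o)
E
python3 - <<'E'
from look import *
o,P=wrist("w2"); to(.36,.262,.205,190.05,o)
print(o["grasp_force"])
for n in("rail","lamp","detector","lens"):
    for r in cut_out(n,"wrist")[:2]:
        q=P[r["mask"]]; print(n,round(r["score"],2),np.round(r["rect"]).astype(int))
        if n=="rail":
            t=q[(q[:,2]>.017)&(q[:,2]<.028)]; k=np.polyfit(t[:,0],t[:,1],1); print(" line .3,.5",np.polyval(k,[.3,.5]),np.degrees(np.arctan(k[0])),np.median(t[:,2])); fit(t)
        else: fit(q[(q[:,2]>.06)&(q[:,2]<.3)])
# along-rail coordinate from raw cloud
u=np.array([np.cos(np.radians(10.05)),np.sin(np.radians(10.05))]); v=np.array([-u[1],u[0]])
Q=P.reshape(-1,3); s=(Q[:,:2]-[.3,.251])@u; w=(Q[:,:2]-[.3,.251])@v
for lo,hi,nm in((.045,.088,"tall"),):
    m=(abs(w)<.018)&(Q[:,2]>lo)&(Q[:,2]<.1); h,e=np.histogram(s[m],bins=np.arange(-.1,.3,.004)); print([(round(a,3),int(b)) for a,b in zip(e,h) if b>3])
E
```

```text
t [-0.0319  0.0507 -0.0029] r [-0.      0.0001 -0.0001] | yaw now -170.0 pos [0.3544 0.2481 0.2043] t 5.92 j [ 0.611  0.09  -0.297  1.184 -0.     0.436] w 0.0432
61.72521114349365
rail 0.97 [299  21 371 380]
 line .3,.5 [0.25309637 0.29046699] 10.58384490635919 0.020328157232438943
 4218 [0.3568 0.2641] [0.327  0.0296] 10.1 z95 0.0215
lamp 0.66 [295   0 394 130]
 8396 [0.2482 0.2443] [0.0566 0.0563] 10.1 z95 0.0968
detector 0.98 [310 373 371 403]
 41 [0.3579 0.2533] [0.031 0.014] 7.3 z95 0.2591
lens 0.75 [256 235 395 382]
 15489 [0.3525 0.2542] [0.0409 0.0657] 10.2 z95 0.2197
[(np.float64(-0.1), 36), (np.float64(-0.096), 42), (np.float64(-0.092), 29), (np.float64(-0.084), 39), (np.float64(-0.08), 357), (np.float64(-0.076), 348), (np.float64(-0.072), 485), (np.float64(-0.068), 295), (np.float64(-0.064), 486), (np.float64(-0.06), 454), (np.float64(-0.056), 299), (np.float64(-0.052), 505), (np.float64(-0.048), 375), (np.float64(-0.044), 334), (np.float64(-0.04), 459), (np.float64(-0.036), 355), (np.float64(-0.032), 386), (np.float64(-0.028), 425), (np.float64(-0.024), 11), (np.float64(0.22), 92), (np.float64(0.224), 8)]
```

View pics/w2.png

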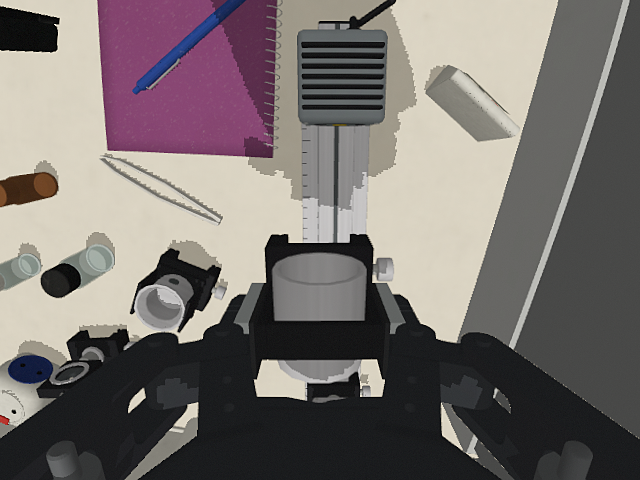

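The picture shows the lens held level at (320,300), aligned with the rail, and the lamp at (342,75). Face positions from the wrist and top views agree within 0.3 mm along the rail. Now go to the lens place.

```bash
python3 - <<'E'
from look import *
to(.3266,.2575,.0975,190.1); to(.3266,.2575,.0714,190.1)
E
```

```text
t [0.1008 0.056  0.4265] r [-0.0001 -0.0001 -0.0003] | yaw now -170.0 pos [0.3539 0.2481 0.2041] t 6.17 j [ 0.611  0.089 -0.297  1.184 -0.     0.436] w 0.0432
t [0.1008 0.0561 0.5309] r [-0.0001 -0.0001 -0.0003] | yaw now -170.0 pos [0.3539 0.2481 0.2041] t 6.17 j [ 0.611  0.089 -0.297  1.184 -0.     0.436] w 0.0432
```

Request:
play_rows([
  {"tx": 0.101,"ty": 0.056,"tz": 0.1,"rx": 0,"ry": 0,"rz": 0,"gripper": 0.3},
  {"tx": 0.101,"ty": 0.056,"tz": 0.25,"rx": 0,"ry": 0,"rz": 0,"gripper": 0.3},
  {"tx": 0.101,"ty": 0.056,"tz": 0.37,"rx": 0,"ry": 0,"rz": 0,"gripper": 0.3},
  {"tx": 0.101,"ty": 0.056,"tz": 0.42,"rx": 0,"ry": 0,"rz": 0,"gripper": 0.3},
  {"tx": 0.101,"ty": 0.056,"tz": 0.42,"rx": 0,"ry": 0,"rz": 0,"gripper": 0.3},
])

```text
time_s: 6.8
ee_pos: [0.3262, 0.2575, 0.0992]
orientation: [0.276, -3.129, 0.001]
contact_force: [0.6, 1.3, -0.7]
width: 0.0433
grasp_force: 61.7
```

Request:
play_rows([
  {"tx": 0,"ty": 0,"tz": 0,"rx": 0,"ry": 0,"rz": 0,"gripper": 0.3},
  {"tx": 0,"ty": 0,"tz": 0,"rx": 0,"ry": 0,"rz": 0,"gripper": 0.3},
])

```text
time_s: 7.05
ee_pos: [0.3269, 0.2581, 0.1001]
orientation: [-0.276, 3.128, 0.001]
contact_force: [-0.1, 0.6, -1.0]
width: 0.0433
grasp_force: 61.7
```

```bash
python3 - <<'E'
from look import *
to(.3266,.2575,.0714,190.1)
o,P=wrist("w3"); print(o["contact_force"])
u=np.array([np.cos(np.radians(10.05)),np.sin(np.radians(10.05))]); v=np.array([-u[1],u[0]])
Q=P.reshape(-1,3); s=(Q[:,:2]-o["ee_pos"][:2])@u; w=(Q[:,:2]-o["ee_pos"][:2])@v
m=(abs(w)<.025)&(Q[:,2]>.05)&(Q[:,2]<.096)&(s<-.03); print("lamp face rel TCP",np.percentile(s[m],[95,98,99,99.7]))
m=(abs(s+.03)<.012)&(Q[:,2]>.014)&(Q[:,2]<.03)&(abs(w)<.03); print("rail across rel TCP",np.percentile(w[m],[.5,2,50,98,99.5]),m.sum(),np.median(Q[m,2]))
m=(s>-.03)&(s<.03)&(abs(w)<.04)&(Q[:,2]>.03)&(Q[:,2]<.05); print("foot",np.percentile(s[m],[1,99]),np.percentile(w[m],[1,99]))
E
```

```text
t [ 0.0016 -0.0022  0.1149] r [ 0.0002  0.0004 -0.0001] | yaw now -169.9 pos [0.3269 0.2581 0.1001] t 7.05 j [ 0.668  0.133 -0.526  0.91  -0.     0.492] w 0.0433
[-0.10289438  0.59742661 -1.00969174]
lamp face rel TCP [-0.05542995 -0.05385188 -0.05328892 -0.05276751]
rail across rel TCP [-0.01461362 -0.01408952  0.00043859  0.01454241  0.0149897 ] 2124 0.0203810627701686
foot [-0.01794431  0.00476853] [-0.0255483   0.03894407]
```

View pics/w3.png

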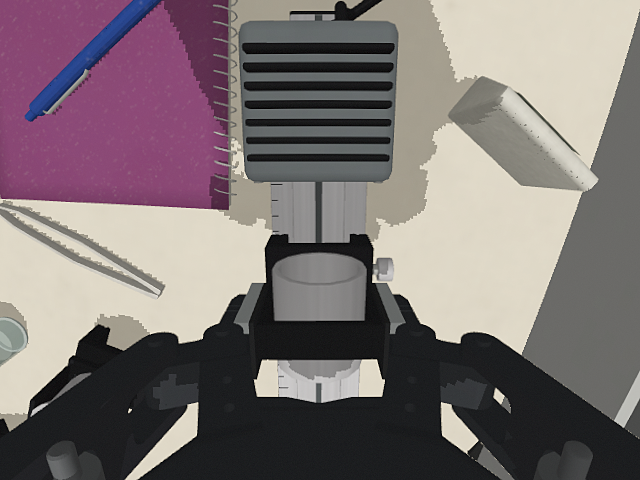

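```bash
python3 - <<'E'
from look import *
u=np.array([np.cos(np.radians(10.05)),np.sin(np.radians(10.05))]); v=np.array([-u[1],u[0]])
for f in("w2","w3"):
    o=pickle.load(open(f+".pkl","rb")); Q=cloud("wrist",np.load(f+".npz")["d"],o).reshape(-1,3)
    s=(Q[:,:2]-[.3,.251])@u; w=(Q[:,:2]-[.3,.251])@v
    for lo,hi in((.08,.089),(.092,.105),(.05,.08)):
        m=(abs(w)<.02)&(Q[:,2]>lo)&(Q[:,2]<hi)&(s<-.01)&(s>-.1)
        print(f,lo,m.sum(),np.percentile(s[m],[.5,2,98,99.5]).round(4),"z med",np.median(Q[m,2]).round(4))
E
```

```text
w2 0.08 374 [-0.0805 -0.0803 -0.0243 -0.0243] z med 0.0884
w2 0.092 2318 [-0.0711 -0.0708 -0.0332 -0.033 ] z med 0.096
w2 0.05 123 [-0.0944 -0.0941 -0.0239 -0.0239] z med 0.0556
w3 0.08 896 [-0.0811 -0.081  -0.025  -0.0249] z med 0.0885
w3 0.092 6960 [-0.0713 -0.0709 -0.0338 -0.0335] z med 0.0961
w3 0.05 63 [-0.0951 -0.0949 -0.0903 -0.0902] z med 0.0515
```

```bash
python3 - <<'E'
from look import *
to(.3258,.2578,.0712,190.05)
E
```

```text
t [ 0.004  -0.0002  0.1152] r [0.0002 0.0004 0.0002] | yaw now -169.9 pos [0.3268 0.258  0.1   ] t 7.1 j [ 0.668  0.133 -0.527  0.909 -0.     0.492] w 0.0431
```

Request:
play_rows([
  {"tx": 0.004,"ty": 0,"tz": 0.03,"rx": 0,"ry": 0,"rz": 0,"gripper": 0.3},
  {"tx": 0.004,"ty": 0,"tz": 0.06,"rx": 0,"ry": 0,"rz": 0,"gripper": 0.3},
  {"tx": 0.004,"ty": 0,"tz": 0.085,"rx": 0,"ry": 0,"rz": 0,"gripper": 0.3},
  {"tx": 0.004,"ty": 0,"tz": 0.105,"rx": 0,"ry": 0,"rz": 0,"gripper": 0.3},
  {"tx": 0.004,"ty": 0,"tz": 0.115,"rx": 0,"ry": 0,"rz": 0,"gripper": 0.3},
])

```text
time_s: 7.72
ee_pos: [0.3254, 0.2575, 0.0712]
orientation: [-0.276, 3.129, -0.0]
contact_force: [-17.7, -14.6, 70.8]
width: 0.0432
grasp_force: 69.5
```

Request:
play_rows([
  {"tx": 0,"ty": 0,"tz": 0,"rx": 0,"ry": 0,"rz": 0,"gripper": 0.3},
  {"tx": 0,"ty": 0,"tz": 0.008,"rx": 0,"ry": 0,"rz": 0,"gripper": 0.3},
  {"tx": 0,"ty": 0,"tz": 0.008,"rx": 0,"ry": 0,"rz": 0,"gripper": 0.3},
])

```text
time_s: 8.1
ee_pos: [0.326, 0.2578, 0.0707]
orientation: [-0.276, 3.127, 0.001]
contact_force: [-13.8, -12.9, 59.8]
width: 0.0433
grasp_force: 70.0
```

Request:
play_rows([
  {"tx": 0,"ty": 0,"tz": -0.008,"rx": 0,"ry": 0,"rz": 0,"gripper": 0.3},
  {"tx": 0,"ty": 0,"tz": -0.008,"rx": 0,"ry": 0,"rz": 0,"gripper": 0.8},
  {"tx": 0,"ty": 0,"tz": -0.008,"rx": 0,"ry": 0,"rz": 0,"gripper": 0.8},
  {"tx": 0,"ty": 0,"tz": -0.008,"rx": 0,"ry": 0,"rz": 0,"gripper": 0.8},
  {"tx": 0,"ty": 0,"tz": -0.1,"rx": 0,"ry": 0,"rz": 0,"gripper": 0.8},
])

```text
time_s: 8.72
ee_pos: [0.3244, 0.2568, 0.0926]
orientation: [0.276, -3.127, 0.003]
contact_force: [0.4, 0.4, -0.1]
width: 0.0682
grasp_force: 0.0
```

Request:
play_rows([
  {"tx": -0.05,"ty": 0,"tz": -0.3,"rx": 0,"ry": 0,"rz": 0,"gripper": 1},
  {"tx": -0.15,"ty": 0,"tz": -0.45,"rx": 0,"ry": 0,"rz": 0,"gripper": 1},
  {"tx": -0.15,"ty": 0,"tz": -0.45,"rx": 0,"ry": 0,"rz": 0,"gripper": 1},
  {"tx": -0.15,"ty": 0,"tz": -0.45,"rx": 0,"ry": 0,"rz": 0,"gripper": 1},
])

```text
time_s: 9.22
ee_pos: [0.3619, 0.2638, 0.2052]
orientation: [0.276, -3.129, 0.001]
contact_force: [0.5, 0.3, -0.6]
width: 0.0856
grasp_force: 0.0
```

```bash
cat >> look.py <<'E'
def rail(P,base=(.3,.2525)):
    u=np.array([np.cos(np.radians(10.05)),np.sin(np.radians(10.05))]); v=np.array([-u[1],u[0]])
    Q=P.reshape(-1,3); return Q,(Q[:,:2]-base)@u,(Q[:,:2]-base)@v
E
python3 - <<'E'
from look import *
o,P=wrist("w4"); print(o["time_s"],o["ee_pos"],o["contact_force"],o["width"])
Q,s,w=rail(P)
m=(abs(w)<.02)&(Q[:,2]>.08)&(Q[:,2]<.089)&(s<-.01)&(s>-.1); print("lamp face",np.percentile(s[m],[2,99]))
m=(abs(w)<.035)&(Q[:,2]>.04)&(Q[:,2]<.1)&(s>-.005)&(s<.08); print("lens tube s",np.percentile(s[m],[1,50,99])); fit(Q[m],"tall")
m=(abs(w)<.035)&(Q[:,2]>.082)&(Q[:,2]<.1)&(s>-.005)&(s<.08); print("frame top s",np.percentile(s[m],[1,50,99]),np.percentile(w[m],[1,99]),np.percentile(Q[m,2],[50,95]))
m=(abs(w)<.045)&(Q[:,2]>.026)&(Q[:,2]<.036)&(s>-.005)&(s<.08); print("foot s",np.percentile(s[m],[1,99]),np.percentile(w[m],[1,99])); fit(Q[m],"foot")
m=(abs(w)<.02)&(Q[:,2]>.04)&(Q[:,2]<.095)&(s>.18)&(s<.3); print("detector",m.sum(),np.percentile(s[m],[1,5]) if m.sum()>3 else "")
to(.4385,.1325,.2,166.6)
E
```

```text
9.225 [0.36187254 0.26383445 0.20523832] [ 0.51145622  0.31046332 -0.60965013] 0.08555338483395825
lamp face [-0.07986264 -0.02470344]
lens tube s [0.00480665 0.02268851 0.04411036]
tall 3228 [0.3241 0.2576] [0.0402 0.0437] 10.0 z95 0.0871
frame top s [0.00625537 0.02455406 0.04332855] [-0.02029801  0.02207918] [0.08613213 0.08736674]
foot s [0.00807271 0.04150756] [-0.02582805  0.02730137]
foot 243 [0.3243 0.2576] [0.0335 0.0532] 10.2 z95 0.0292
detector 557 [0.22050923 0.22088629]
t [-0.2117 -0.5703  0.0194] r [-0.0004 -0.0005  0.1305] | yaw now -169.9 pos [0.3614 0.2636 0.2048] t 9.28 j [ 0.63   0.121 -0.26   1.192  0.     0.454] w 0.0856
```

View pics/w4.png

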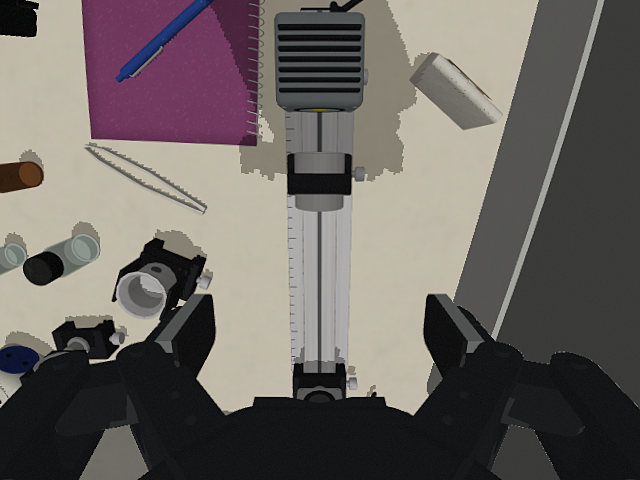

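The lens sits squarely over the rail at (320,180), 49.4 mm from the lamp face by this picture; the detector's port end is at (320,385). Next is the holder.

Request:
play_rows([
  {"tx": -0.1,"ty": -0.28,"tz": 0,"rx": 0,"ry": 0,"rz": 0.06,"gripper": 1},
  {"tx": -0.21,"ty": -0.57,"tz": 0.02,"rx": 0,"ry": 0,"rz": 0.13,"gripper": 1},
  {"tx": -0.212,"ty": -0.57,"tz": 0.2,"rx": 0,"ry": 0,"rz": 0.1305,"gripper": 1},
  {"tx": -0.212,"ty": -0.57,"tz": 0.22,"rx": 0,"ry": 0,"rz": 0.1305,"gripper": 1},
  {"tx": -0.212,"ty": -0.57,"tz": 0.22,"rx": 0,"ry": 0,"rz": 0.1305,"gripper": 1},
])

```text
time_s: 9.9
ee_pos: [0.4384, 0.1333, 0.1506]
orientation: [-0.365, -3.118, 0.001]
contact_force: [0.2, 0.2, 1.0]
width: 0.0856
grasp_force: 0.0
```

Request:
play_rows([
  {"tx": 0,"ty": 0,"tz": 0,"rx": 0,"ry": 0,"rz": 0,"gripper": 1},
  {"tx": 0,"ty": 0,"tz": 0,"rx": 0,"ry": 0,"rz": 0,"gripper": 1},
])

```text
time_s: 10.15
ee_pos: [0.4395, 0.1338, 0.1518]
orientation: [0.364, 3.119, 0.001]
contact_force: [-0.2, -0.6, 0.3]
width: 0.0854
grasp_force: 0.0
```

```bash
python3 - <<'E'
from look import *
o,P=wrist("w5"); Q=P.reshape(-1,3)
m=(abs(Q[:,0]-.4385)<.04)&(abs(Q[:,1]-.1325)<.04)
fit(Q[m&(Q[:,2]>.045)&(Q[:,2]<.08)],"top"); fit(Q[m&(Q[:,2]>.012)&(Q[:,2]<.03)],"foot")
to(.4385,.1325,.062,166.6)
E
```

```text
top 3123 [0.4388 0.1328] [0.0441 0.0422] 76.7 z95 0.0719
foot 711 [0.4298 0.1418] [0.0683 0.0241] 67.6 z95 0.0231
t [ 0.0031 -0.006   0.3588] r [0.0002 0.0003 0.0004] | yaw now 166.7 pos [0.4395 0.1337 0.1517] t 10.2 j [ 0.295  0.173 -0.337  1.06   0.     0.528] w 0.0855
```

Confirmed within 0.5 mm. Descend and grip.

Request:
play_rows([
  {"tx": 0.002,"ty": -0.005,"tz": 0.18,"rx": 0,"ry": 0,"rz": 0,"gripper": 1},
  {"tx": 0.002,"ty": -0.005,"tz": 0.32,"rx": 0,"ry": 0,"rz": 0,"gripper": 1},
  {"tx": 0.002,"ty": -0.005,"tz": 0.358,"rx": 0,"ry": 0,"rz": 0,"gripper": 1},
  {"tx": 0.002,"ty": -0.005,"tz": 0.358,"rx": 0,"ry": 0,"rz": 0,"gripper": 1},
  {"tx": 0.002,"ty": -0.005,"tz": 0.358,"rx": 0,"ry": 0,"rz": 0,"gripper": 0.3},
])

```text
time_s: 10.82
ee_pos: [0.4395, 0.1323, 0.0629]
orientation: [0.366, 3.118, 0.001]
contact_force: [0.7, -0.7, 0.4]
width: 0.0697
grasp_force: 0.0
```

Request:
play_rows([
  {"tx": 0,"ty": 0,"tz": 0,"rx": 0,"ry": 0,"rz": 0,"gripper": 0.3},
  {"tx": 0,"ty": 0,"tz": 0,"rx": 0,"ry": 0,"rz": 0,"gripper": 0.3},
  {"tx": 0,"ty": 0,"tz": 0,"rx": 0,"ry": 0,"rz": 0,"gripper": 0.3},
  {"tx": 0,"ty": 0,"tz": 0,"rx": 0,"ry": 0,"rz": 0,"gripper": 0.3},
])

```text
time_s: 11.32
ee_pos: [0.4392, 0.1321, 0.0625]
orientation: [0.366, 3.119, 0.001]
contact_force: [-1.8, -1.2, 11.3]
width: 0.0434
grasp_force: 60.0
```

```bash
python3 - <<'E'
from look import *
u=np.array([np.cos(np.radians(10.05)),np.sin(np.radians(10.05))]); t=np.array([.3,.2527])+.0955*u; print(t)
to(t[0],t[1],.20,190.05); to(t[0],t[1],.107,190.05)
E
```

```text
[0.39403463 0.26936547]
t [ 0.3023  0.4925 -0.5501] r [ 0.0002  0.0005 -0.1303] | yaw now 166.6 pos [0.4392 0.1321 0.0625] t 11.32 j [ 0.292  0.254 -0.482  0.833  0.     0.526] w 0.0434
t [ 0.3029  0.4922 -0.1781] r [ 0.0002  0.0005 -0.1303] | yaw now 166.6 pos [0.4392 0.1321 0.0625] t 11.32 j [ 0.292  0.254 -0.482  0.833  0.     0.526] w 0.0434
```

Request:
play_rows([
  {"tx": 0,"ty": 0,"tz": -0.15,"rx": 0,"ry": 0,"rz": 0,"gripper": 0.3},
  {"tx": 0,"ty": 0,"tz": -0.35,"rx": 0,"ry": 0,"rz": -0.03,"gripper": 0.3},
  {"tx": 0.1,"ty": 0.16,"tz": -0.5,"rx": 0,"ry": 0,"rz": -0.08,"gripper": 0.3},
  {"tx": 0.2,"ty": 0.33,"tz": -0.5,"rx": 0,"ry": 0,"rz": -0.12,"gripper": 0.3},
  {"tx": 0.302,"ty": 0.492,"tz": -0.5,"rx": 0,"ry": 0,"rz": -0.13,"gripper": 0.3},
])

```text
time_s: 11.95
ee_pos: [0.3934, 0.2706, 0.1874]
orientation: [-0.277, 3.128, 0.001]
contact_force: [0.5, -0.2, -2.2]
width: 0.043
grasp_force: 62.4
```

Request:
play_rows([
  {"tx": 0,"ty": 0,"tz": 0,"rx": 0,"ry": 0,"rz": 0,"gripper": 0.3},
  {"tx": 0,"ty": 0,"tz": 0,"rx": 0,"ry": 0,"rz": 0,"gripper": 0.3},
  {"tx": 0,"ty": 0,"tz": 0.3,"rx": 0,"ry": 0,"rz": 0,"gripper": 0.3},
  {"tx": 0,"ty": 0,"tz": 0.3,"rx": 0,"ry": 0,"rz": 0,"gripper": 0.3},
  {"tx": 0,"ty": 0,"tz": 0.3,"rx": 0,"ry": 0,"rz": 0,"gripper": 0.3},
])

```text
time_s: 12.58
ee_pos: [0.3937, 0.2684, 0.1119]
orientation: [0.272, -3.129, 0.001]
contact_force: [0.9, 0.3, -1.7]
width: 0.0427
grasp_force: 62.2
```

Request:
play_rows([
  {"tx": 0,"ty": 0,"tz": 0,"rx": 0,"ry": 0,"rz": 0,"gripper": 0.3},
  {"tx": 0,"ty": 0,"tz": 0,"rx": 0,"ry": 0,"rz": 0,"gripper": 0.3},
])

```text
time_s: 12.82
ee_pos: [0.3945, 0.2695, 0.1129]
orientation: [-0.273, 3.128, 0.002]
contact_force: [-0.3, 0.2, -1.9]
width: 0.0431
grasp_force: 62.2
```

```bash
python3 - <<'E'
from look import *
o,P=wrist("w6"); print(o["contact_force"],o["grasp_force"])
Q,s,w=rail(P); st=((o["ee_pos"][:2]-[.3,.2525])@[.98466,.17451])
print("tcp s",st)
m=(abs(w)<.035)&(Q[:,2]>.04)&(Q[:,2]<.1)&(s>-.005)&(s<.055); print("lens s",np.percentile(s[m],[1,99])); fit(Q[m],"lens")
m=(abs(w)<.02)&(Q[:,2]>.08)&(Q[:,2]<.089)&(s<-.01)&(s>-.1); print("lamp face",m.sum(),np.percentile(s[m],[2,99]) if m.any() else "")
z0=o["ee_pos"][2]-.0625
m=(abs(w)<.045)&(abs(s-st)<.035)&(Q[:,2]>z0+.012)&(Q[:,2]<z0+.032); print("holder foot s rear",np.percentile(s[m],[.5,2])-st,"w",np.percentile(w[m],[1,99]),m.sum())
m=(abs(w)<.012)&(abs(s-st)<.035)&(Q[:,2]>z0+.065)&(Q[:,2]<z0+.078); print("cup s",np.percentile(s[m],[.5,2,98,99.5])-st,m.sum())
m=(abs(s-st+.055)<.012)&(Q[:,2]>.014)&(Q[:,2]<.03)&(abs(w)<.03); print("rail across",np.percentile(w[m],[1,50,99]),m.sum())
to(o["ee_pos"][0],o["ee_pos"][1],.0687,190.05,o)
E
```

```text
[-0.25755223  0.18609457 -1.91777469] 62.22003342753396
tcp s 0.09601240599565136
lens s [0.00526124 0.04409733]
lens 8618 [0.3243 0.2574] [0.04  0.044] 10.0 z95 0.0871
lamp face 188 [-0.02524547 -0.02401262]
holder foot s rear [-0.02073766 -0.02062679] w [-0.02569966  0.03873903] 1938
cup s [-0.02129308 -0.02077428  0.01912677  0.01990424] 2226
rail across [-0.02604004 -0.00037638  0.02719201] 354
t [ 0.0004 -0.0002  0.1768] r [ 0.0003  0.0006 -0.0004] | yaw now -170.0 pos [0.3945 0.2695 0.1129] t 12.82 j [ 0.599  0.238 -0.36   0.971  0.     0.425] w 0.0431
```

View pics/w6.png

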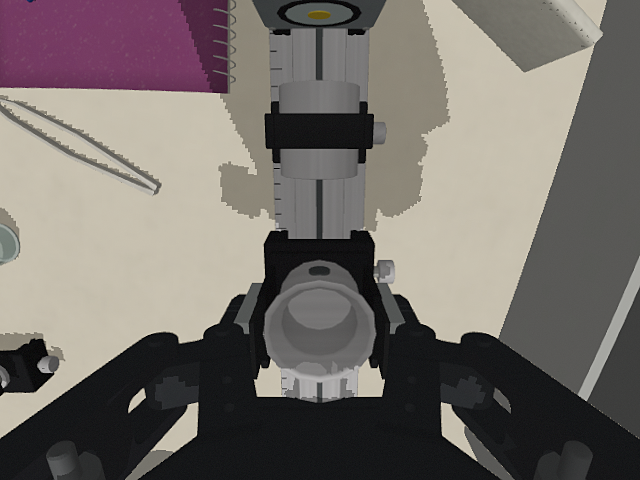

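The picture shows the holder upright in hand at (320,315), in line with the rail, and the lens at (320,130). Lower it, shifted back 0.5 mm.

Request:
play_rows([
  {"tx": 0.002,"ty": 0,"tz": 0.06,"rx": 0,"ry": 0,"rz": 0,"gripper": 0.3},
  {"tx": 0.002,"ty": 0,"tz": 0.1,"rx": 0,"ry": 0,"rz": 0,"gripper": 0.3},
  {"tx": 0.002,"ty": 0,"tz": 0.135,"rx": 0,"ry": 0,"rz": 0,"gripper": 0.3},
  {"tx": 0.002,"ty": 0,"tz": 0.16,"rx": 0,"ry": 0,"rz": 0,"gripper": 0.3},
  {"tx": 0.002,"ty": 0,"tz": 0.176,"rx": 0,"ry": 0,"rz": 0,"gripper": 0.3},
])

```text
time_s: 13.5
ee_pos: [0.3934, 0.2691, 0.0683]
orientation: [-0.274, 3.129, 0.0]
contact_force: [-25.0, -17.7, 84.5]
width: 0.0429
grasp_force: 73.1
```

Request:
play_rows([
  {"tx": 0,"ty": 0,"tz": 0,"rx": 0,"ry": 0,"rz": 0,"gripper": 0.3},
  {"tx": 0,"ty": 0,"tz": 0,"rx": 0,"ry": 0,"rz": 0,"gripper": 0.3},
  {"tx": 0,"ty": 0,"tz": 0.003,"rx": 0,"ry": 0,"rz": 0,"gripper": 0.3},
])

```text
time_s: 13.88
ee_pos: [0.3933, 0.2691, 0.0684]
orientation: [-0.274, 3.129, 0.001]
contact_force: [-16.1, -10.8, 50.0]
width: 0.043
grasp_force: 68.6
```

Request:
play_rows([
  {"tx": 0,"ty": 0,"tz": -0.006,"rx": 0,"ry": 0,"rz": 0,"gripper": 0.3},
  {"tx": 0,"ty": 0,"tz": -0.006,"rx": 0,"ry": 0,"rz": 0,"gripper": 0.8},
  {"tx": 0,"ty": 0,"tz": -0.006,"rx": 0,"ry": 0,"rz": 0,"gripper": 0.8},
  {"tx": 0,"ty": 0,"tz": -0.006,"rx": 0,"ry": 0,"rz": 0,"gripper": 0.8},
  {"tx": 0,"ty": 0,"tz": -0.1,"rx": 0,"ry": 0,"rz": 0,"gripper": 0.8},
])

```text
time_s: 14.5
ee_pos: [0.3922, 0.2684, 0.0907]
orientation: [0.274, -3.127, 0.002]
contact_force: [1.1, 0.1, 0.3]
width: 0.068
grasp_force: 0.0
```

Request:
play_rows([
  {"tx": -0.1,"ty": 0,"tz": -0.3,"rx": 0,"ry": 0,"rz": 0,"gripper": 1},
  {"tx": -0.2,"ty": 0,"tz": -0.45,"rx": 0,"ry": 0,"rz": 0,"gripper": 1},
  {"tx": -0.2,"ty": 0,"tz": -0.45,"rx": 0,"ry": 0,"rz": 0,"gripper": 1},
  {"tx": -0.2,"ty": 0,"tz": -0.45,"rx": 0,"ry": 0,"rz": 0,"gripper": 1},
])

```text
time_s: 15.0
ee_pos: [0.4421, 0.2775, 0.2036]
orientation: [0.273, -3.129, 0.001]
contact_force: [0.1, -0.2, -1.0]
width: 0.0853
grasp_force: 0.0
```

```bash
cat >> look.py <<'E'
def report(P):
    Q,s,w=rail(P)
    m=(abs(w)<.02)&(Q[:,2]>.05)&(Q[:,2]<.089)&(s<-.01)&(s>-.06); print("lamp face",m.sum(),np.percentile(s[m],[2,99]) if m.any() else "")
    for n,a,b in(("lens",.0,.052),("holder",.06,.13),("iris",.16,.21)):
        m=(abs(w)<.035)&(Q[:,2]>.045)&(Q[:,2]<.1)&(s>a)&(s<b)
        if m.sum()>20: r=fit(Q[m],n); print("   s",np.percentile(s[m],[1,99]).round(4),"mid s",(np.array(r[0])-[.3,.2525])@[.98466,.17451])
        m=(abs(w)<.045)&(Q[:,2]>.018)&(Q[:,2]<.036)&(s>a)&(s<b)&((Q[:,2]>.025)|(abs(w)>.02))
        if m.sum()>20: fit(Q[m],n+" foot"); print("   s",np.percentile(s[m],[1,99]).round(4),"w",np.percentile(w[m],[1,99]).round(4))
    m=(abs(w)<.02)&(Q[:,2]>.04)&(Q[:,2]<.095)&(s>.213)&(s<.3); print("detector",m.sum(),np.percentile(s[m],[1,5,25]) if m.sum()>3 else "")
E
python3 - <<'E'
from look import *
o,P=wrist("w7"); report(P); print(o["contact_force"])
to(.534,.047,.16,193.4)
E
```

```text
lamp face 0 
lens 4274 [0.3242 0.2573] [0.0401 0.0442] 9.3 z95 0.0871
   s [0.0053 0.0444] mid s 0.024644220822250852
lens foot 534 [0.3294 0.2646] [0.0225 0.0659] 12.2 z95 0.0293
   s [0.0197 0.0414] w [-0.0263  0.0393]
holder 3383 [0.3928 0.2695] [0.0422 0.0437] 11.4 z95 0.0778
   s [0.0746 0.1141] mid s 0.09438857004443407
holder foot 256 [0.3906 0.2752] [0.039  0.0654] 11.3 z95 0.029
   s [0.0744 0.1112] w [-0.0261  0.0391]
detector 3381 [0.22062568 0.22122161 0.22258153]
[ 0.1044645  -0.24168168 -0.9783695 ]
t [-0.2044 -0.9712  0.1727] r [-0.0002 -0.0006 -0.0189] | yaw now -170.0 pos [0.4416 0.2773 0.2031] t 15.05 j [ 0.561  0.271 -0.077  1.224  0.     0.386] w 0.0857
```

```bash
python3 - <<'E'
from look import *
for c in("top","side"):
    Q=cloud(c,np.load(f"{c}0.npz")["d"]).reshape(-1,3)
    m=(Q[:,0]>.5)&(Q[:,0]<.63)&(Q[:,1]<.015)&(Q[:,1]>-.08)&(Q[:,2]>.035)&(Q[:,2]<.12); fit(Q[m],c+" mug"); print(np.percentile(Q[m],[1,99],axis=0))
E
```

```text
top mug 971 [ 0.5898 -0.0301] [0.06   0.0589] 73.4 z95 0.0594
[[ 0.55946548 -0.05912178  0.03650181]
 [ 0.61906576  0.00121085  0.06063524]]
side mug 1647 [ 0.5902 -0.0307] [0.0606 0.0597] 73.1 z95 0.0584
[[ 0.56007975 -0.06166539  0.03648277]
 [ 0.62073858 -0.00283195  0.0595894 ]]
```

Request:
play_rows([
  {"tx": -0.1,"ty": -0.24,"tz": 0,"rx": 0,"ry": 0,"rz": -0.019,"gripper": 0.7},
  {"tx": -0.2,"ty": -0.48,"tz": 0.05,"rx": 0,"ry": 0,"rz": -0.019,"gripper": 0.7},
  {"tx": -0.204,"ty": -0.72,"tz": 0.1,"rx": 0,"ry": 0,"rz": -0.019,"gripper": 0.7},
  {"tx": -0.204,"ty": -0.97,"tz": 0.17,"rx": 0,"ry": 0,"rz": -0.019,"gripper": 0.7},
  {"tx": -0.204,"ty": -0.97,"tz": 0.17,"rx": 0,"ry": 0,"rz": -0.019,"gripper": 0.7},
])

```text
time_s: 15.68
ee_pos: [0.5331, 0.0445, 0.1593]
orientation: [0.36, -3.117, 0.001]
contact_force: [0.0, 1.3, -0.0]
width: 0.0599
grasp_force: 0.0
```

Request:
play_rows([
  {"tx": 0,"ty": 0,"tz": 0,"rx": 0,"ry": 0,"rz": 0,"gripper": 0.7},
  {"tx": 0,"ty": 0,"tz": 0,"rx": 0,"ry": 0,"rz": 0,"gripper": 0.7},
])

```text
time_s: 15.92
ee_pos: [0.5344, 0.049, 0.1617]
orientation: [0.369, -3.12, -0.0]
contact_force: [0.9, 0.4, -0.1]
width: 0.0601
grasp_force: 0.0
```

```bash
python3 - <<'E'
from look import *
o,P=wrist("w8"); Q=P.reshape(-1,3)
m=(abs(Q[:,0]-.534)<.04)&(abs(Q[:,1]-.047)<.035)
a=Q[m&(Q[:,2]>.045)&(Q[:,2]<.084)]
fit(a,"plate"); fit(Q[m&(Q[:,2]>.012)&(Q[:,2]<.03)],"foot")
m=(Q[:,0]>.5)&(Q[:,0]<.63)&(Q[:,1]<.015)&(Q[:,1]>-.08)&(Q[:,2]>.035)&(Q[:,2]<.12)
if m.any(): fit(Q[m],"mug")
to(.534,.047,.064,193.4)
E
```

```text
plate 1770 [0.5337 0.0471] [0.012  0.0359] 13.6 z95 0.0812
foot 1977 [0.5332 0.0519] [0.034  0.0637] 13.6 z95 0.0258
mug 4826 [ 0.5883 -0.0289] [0.0599 0.0561] 72.9 z95 0.0561
t [ 0.0039 -0.0075  0.3915] r [0.0001 0.     0.0006] | yaw now -166.5 pos [0.5345 0.049  0.1619] t 15.97 j [ 0.091  0.319 -0.118  1.133  0.    -0.145] w 0.06
```

View pics/w8.png

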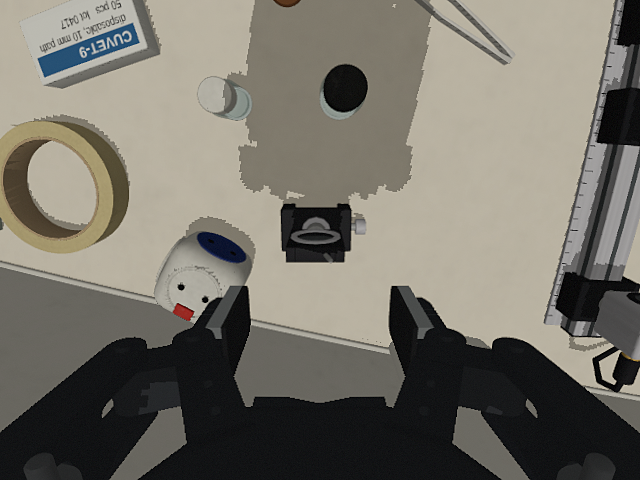

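The picture shows the iris at (315,232) centred between the open fingers, with the mug's nearest corner left of them and clear. Descend and grip.

Request:
play_rows([
  {"tx": 0.004,"ty": -0.0075,"tz": 0.15,"rx": 0,"ry": 0,"rz": 0,"gripper": 0.7},
  {"tx": 0.004,"ty": -0.0075,"tz": 0.3,"rx": 0,"ry": 0,"rz": 0,"gripper": 0.7},
  {"tx": 0.004,"ty": -0.0075,"tz": 0.39,"rx": 0,"ry": 0,"rz": 0,"gripper": 0.7},
  {"tx": 0.004,"ty": -0.0075,"tz": 0.39,"rx": 0,"ry": 0,"rz": 0,"gripper": 0.7},
  {"tx": 0.004,"ty": -0.0075,"tz": 0.39,"rx": 0,"ry": 0,"rz": 0,"gripper": 0.2},
])

```text
time_s: 16.6
ee_pos: [0.5348, 0.0463, 0.0654]
orientation: [-0.368, 3.119, 0.0]
contact_force: [0.2, 0.4, 0.5]
width: 0.0428
grasp_force: 0.0
```

Request:
play_rows([
  {"tx": 0,"ty": 0,"tz": 0,"rx": 0,"ry": 0,"rz": 0,"gripper": 0.2},
  {"tx": 0,"ty": 0,"tz": 0,"rx": 0,"ry": 0,"rz": 0,"gripper": 0.2},
  {"tx": 0,"ty": 0,"tz": 0,"rx": 0,"ry": 0,"rz": 0,"gripper": 0.2},
  {"tx": 0,"ty": 0,"tz": 0,"rx": 0,"ry": 0,"rz": 0,"gripper": 0.2},
])

```text
time_s: 17.1
ee_pos: [0.5351, 0.0461, 0.0657]
orientation: [-0.367, 3.118, 0.001]
contact_force: [-0.9, 2.8, 7.8]
width: 0.0348
grasp_force: 60.0
```

```bash
python3 - <<'E'
from look import *
u=np.array([np.cos(np.radians(10.05)),np.sin(np.radians(10.05))]); t=np.array([.3,.2527])+.1911*u; print(t,bot.get_obs()["grasp_force"])
to(t[0],t[1],.20,190.05)
E
```

```text
[0.48816773 0.28604839] 59.96374011039734
t [-0.0416  0.9772 -0.5367] r [0.0001 0.0008 0.0188] | yaw now -166.6 pos [0.5351 0.0461 0.0657] t 17.1 j [ 0.086  0.392 -0.273  0.904  0.001 -0.149] w 0.0348
```

Request:
play_rows([
  {"tx": 0,"ty": 0,"tz": -0.2,"rx": 0,"ry": 0,"rz": 0,"gripper": 0.2},
  {"tx": 0,"ty": 0.1,"tz": -0.4,"rx": 0,"ry": 0,"rz": 0,"gripper": 0.2},
  {"tx": -0.04,"ty": 0.32,"tz": -0.5,"rx": 0,"ry": 0,"rz": 0.019,"gripper": 0.2},
  {"tx": -0.04,"ty": 0.55,"tz": -0.5,"rx": 0,"ry": 0,"rz": 0.019,"gripper": 0.2},
  {"tx": -0.04,"ty": 0.78,"tz": -0.5,"rx": 0,"ry": 0,"rz": 0.019,"gripper": 0.2},
])

```text
time_s: 17.73
ee_pos: [0.4985, 0.2395, 0.1906]
orientation: [-0.273, 3.128, 0.001]
contact_force: [0.6, -0.3, -1.7]
width: 0.0351
grasp_force: 60.2
```

Request:
play_rows([
  {"tx": -0.013,"ty": 0.19,"tz": 0,"rx": 0,"ry": 0,"rz": 0,"gripper": 0.2},
  {"tx": -0.013,"ty": 0.19,"tz": 0,"rx": 0,"ry": 0,"rz": 0,"gripper": 0.2},
  {"tx": -0.013,"ty": 0.19,"tz": 0,"rx": 0,"ry": 0,"rz": 0,"gripper": 0.2},
  {"tx": -0.013,"ty": 0.19,"tz": 0,"rx": 0,"ry": 0,"rz": 0,"gripper": 0.2},
])

```text
time_s: 18.23
ee_pos: [0.4939, 0.284, 0.1896]
orientation: [-0.272, 3.13, -0.0]
contact_force: [0.4, -0.1, -0.6]
width: 0.0352
grasp_force: 60.3
```

```bash
python3 - <<'E'
from look import *
u=np.array([np.cos(np.radians(10.05)),np.sin(np.radians(10.05))]); t=np.array([.3,.2527])+.1918*u
o=bot.get_obs(); print(o["grasp_force"]); to(t[0],t[1],.115,190.05); to(t[0],t[1],.072,190.05)
E
```

```text
60.341341495513916
t [0.0186 0.0119 0.2983] r [-0.      0.0001 -0.0007] | yaw now -170.1 pos [0.4939 0.284  0.1896] t 18.23 j [ 0.522  0.373  0.03   1.227 -0.     0.349] w 0.0352
t [0.0187 0.012  0.4703] r [-0.      0.0001 -0.0007] | yaw now -170.1 pos [0.4939 0.284  0.1896] t 18.23 j [ 0.522  0.373  0.03   1.227 -0.     0.349] w 0.0352
```

Request:
play_rows([
  {"tx": 0.0187,"ty": 0.012,"tz": 0.1,"rx": 0,"ry": 0,"rz": 0,"gripper": 0.2},
  {"tx": 0.0187,"ty": 0.012,"tz": 0.2,"rx": 0,"ry": 0,"rz": 0,"gripper": 0.2},
  {"tx": 0.0187,"ty": 0.012,"tz": 0.28,"rx": 0,"ry": 0,"rz": 0,"gripper": 0.2},
  {"tx": 0.0187,"ty": 0.012,"tz": 0.32,"rx": 0,"ry": 0,"rz": 0,"gripper": 0.2},
  {"tx": 0.0187,"ty": 0.012,"tz": 0.32,"rx": 0,"ry": 0,"rz": 0,"gripper": 0.2},
])

```text
time_s: 18.85
ee_pos: [0.4885, 0.2865, 0.1091]
orientation: [0.272, -3.129, 0.001]
contact_force: [-0.5, 0.2, -1.3]
width: 0.0349
grasp_force: 60.4
```

Request:
play_rows([
  {"tx": 0,"ty": 0,"tz": 0,"rx": 0,"ry": 0,"rz": 0,"gripper": 0.2},
  {"tx": 0,"ty": 0,"tz": 0,"rx": 0,"ry": 0,"rz": 0,"gripper": 0.2},
])

```text
time_s: 19.1
ee_pos: [0.4889, 0.2873, 0.11]
orientation: [-0.273, 3.129, 0.001]
contact_force: [-0.7, 1.0, -1.3]
width: 0.035
grasp_force: 60.4
```

```bash
python3 - <<'E'
from look import *
o,P=wrist("w9"); print(o["contact_force"],o["grasp_force"]); report(P)
Q,s,w=rail(P); st=((o["ee_pos"][:2]-[.3,.2525])@[.98466,.17451]); print("tcp s",st)
z0=o["ee_pos"][2]-.0645
m=(abs(w)<.045)&(abs(s-st)<.03)&(Q[:,2]>z0+.01)&(Q[:,2]<z0+.032); print("iris foot rear",np.percentile(s[m],[.5,2])-st,"w",np.percentile(w[m],[1,99]),m.sum())
m=(abs(w)<.016)&(abs(s-st)<.02)&(Q[:,2]>z0+.077)&(Q[:,2]<z0+.084); print("plate top",np.percentile(s[m],[2,50,98])-st,m.sum())
m=(abs(s-st+.04)<.012)&(Q[:,2]>.014)&(Q[:,2]<.03)&(abs(w)<.022); print("rail across",np.percentile(w[m],[1,50,99]),m.sum())
to(o["ee_pos"][0],o["ee_pos"][1],.0718,190.05,o)
E
```

```text
[-0.71621407  1.01595268 -1.32065523] 60.350940227508545
lamp face 0 
holder 10462 [0.3927 0.2692] [0.0425 0.0445] 10.0 z95 0.0779
   s [0.0751 0.1142] mid s 0.0942281474549532
holder foot 655 [0.4048 0.2797] [0.0226 0.0698] 27.0 z95 0.0289
   s [0.0888 0.1146] w [-0.0261  0.0392]
iris 6749 [0.4822 0.2885] [0.0234 0.0627] 9.2 z95 0.0983
   s [0.1747 0.1935] mid s 0.18565368253061773
detector 3421 [0.22416261 0.22514512 0.23011895]
tcp s 0.1920819553189993
iris foot rear [-0.01742468 -0.01729383] w [-0.02400118  0.0394311 ] 4450
plate top [-0.00631499 -0.00136608  0.00501388] 2693
rail across [-0.0136483   0.00121937  0.01558222] 1999
t [ 2.000e-04 -1.000e-04  1.528e-01] r [ 0.0001  0.0003 -0.0003] | yaw now -170.0 pos [0.4889 0.2873 0.11  ] t 19.1 j [ 0.531  0.411 -0.121  1.037 -0.     0.357] w 0.035
```

View pics/w9.png

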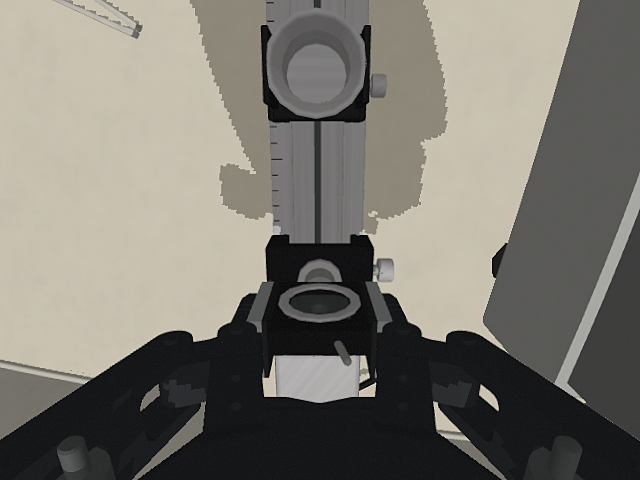

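The picture shows the iris held level at (320,300), in line with the rail, with the detector box just beyond at (318,375) and the holder at (317,70). Seat it.

Request:
play_rows([
  {"tx": 0.0015,"ty": 0,"tz": 0.05,"rx": 0,"ry": 0,"rz": 0,"gripper": 0.2},
  {"tx": 0.0015,"ty": 0,"tz": 0.09,"rx": 0,"ry": 0,"rz": 0,"gripper": 0.2},
  {"tx": 0.0015,"ty": 0,"tz": 0.12,"rx": 0,"ry": 0,"rz": 0,"gripper": 0.2},
  {"tx": 0.0015,"ty": 0,"tz": 0.14,"rx": 0,"ry": 0,"rz": 0,"gripper": 0.2},
  {"tx": 0.0015,"ty": 0,"tz": 0.152,"rx": 0,"ry": 0,"rz": 0,"gripper": 0.2},
])

```text
time_s: 19.77
ee_pos: [0.4882, 0.2872, 0.0716]
orientation: [-0.274, 3.129, 0.0]
contact_force: [-13.4, -8.5, 42.9]
width: 0.0351
grasp_force: 65.3
```

Request:
play_rows([
  {"tx": 0,"ty": 0,"tz": 0,"rx": 0,"ry": 0,"rz": 0,"gripper": 0.2},
  {"tx": 0,"ty": 0,"tz": 0.002,"rx": 0,"ry": 0,"rz": 0,"gripper": 0.2},
  {"tx": 0,"ty": 0,"tz": 0.002,"rx": 0,"ry": 0,"rz": 0,"gripper": 0.2},
])

```text
time_s: 20.15
ee_pos: [0.4883, 0.2872, 0.0717]
orientation: [-0.274, 3.129, 0.001]
contact_force: [-5.3, -2.6, 13.6]
width: 0.0349
grasp_force: 62.2
```

Request:
play_rows([
  {"tx": 0,"ty": 0,"tz": -0.003,"rx": 0,"ry": 0,"rz": 0,"gripper": 0.2},
  {"tx": 0,"ty": 0,"tz": -0.003,"rx": 0,"ry": 0,"rz": 0,"gripper": 0.7},
  {"tx": 0,"ty": 0,"tz": -0.003,"rx": 0,"ry": 0,"rz": 0,"gripper": 0.7},
  {"tx": 0,"ty": 0,"tz": -0.003,"rx": 0,"ry": 0,"rz": 0,"gripper": 0.7},
  {"tx": 0,"ty": 0,"tz": -0.1,"rx": 0,"ry": 0,"rz": 0,"gripper": 0.7},
])

```text
time_s: 20.78
ee_pos: [0.4871, 0.2865, 0.0946]
orientation: [0.273, -3.127, 0.002]
contact_force: [0.1, 0.7, -0.3]
width: 0.0595
grasp_force: 0.0
```

Request:
play_rows([
  {"tx": 0,"ty": 0,"tz": -0.3,"rx": 0,"ry": 0,"rz": 0,"gripper": 0.7},
  {"tx": -0.1,"ty": 0,"tz": -0.4,"rx": 0,"ry": 0,"rz": 0,"gripper": 0.7},
  {"tx": -0.1,"ty": 0,"tz": -0.4,"rx": 0,"ry": 0,"rz": 0,"gripper": 0.7},
  {"tx": -0.1,"ty": 0,"tz": -0.4,"rx": 0,"ry": 0,"rz": 0,"gripper": 0.7},
])

```text
time_s: 21.28
ee_pos: [0.5124, 0.2913, 0.1949]
orientation: [0.273, -3.129, 0.001]
contact_force: [-1.1, 0.1, -0.7]
width: 0.0597
grasp_force: 0.0
```

```bash
python3 - <<'E'
from look import *
o,P=wrist("w10"); report(P); print(o["contact_force"])
to(.457,-.034,.18,166); to(.457,-.034,.18,190)
Q=cloud("wrist",np.load("w8.npz")["d"],pickle.load(open("w8.pkl","rb"))).reshape(-1,3)
m=(abs(Q[:,0]-.457)<.03)&(abs(Q[:,1]+.034)<.03)&(Q[:,2]>.045); fit(Q[m],"vial from w8"); print(Q[m].mean(0))
E
```

```text
lamp face 0 
holder 4624 [0.3927 0.2694] [0.0413 0.0446] 10.6 z95 0.0778
   s [0.0751 0.114 ] mid s 0.09426579579094649
holder foot 502 [0.3987 0.2764] [0.0365 0.0691] 28.2 z95 0.0292
   s [0.0791 0.1144] w [-0.0265  0.0394]
iris 1308 [0.4872 0.2879] [0.0121 0.036 ] 9.8 z95 0.0875
   s [0.1847 0.1964] mid s 0.19052948088208438
iris foot 1559 [0.4867 0.2936] [0.0337 0.0652] 10.1 z95 0.0315
   s [0.1743 0.2068] w [-0.0243  0.0394]
detector 3956 [0.22126275 0.22172394 0.22516228]
[-1.07896649  0.07812425 -0.65275682]
t [ 0.4422 -1.2425  0.0599] r [-0.0003 -0.0006  0.1333] | yaw now -170.0 pos [0.512  0.2911 0.1946] t 21.32 j [0.517 0.414 0.102 1.261 0.    0.343] w 0.0598
t [ 0.4422 -1.2425  0.0599] r [-0.0002 -0.0006 -0.    ] | yaw now -170.0 pos [0.512  0.2911 0.1946] t 21.32 j [0.517 0.414 0.102 1.261 0.    0.343] w 0.0598
vial from w8 1171 [ 0.4573 -0.0337] [0.021  0.0211] 21.2 z95 0.0593
[ 0.45754864 -0.0326469   0.05725083]
```

```bash
python3 - <<'E'
import numpy as np
from scipy.optimize import least_squares
D=np.array([[.213,-.034,.4997,.2495],[.211,.089,.4997,.3001],[.158,.022,.4742,.2994],[.197,-.007,.4925,.2693],[.401,-.261,.5413,.0654],[.089,-.297,.4322,.2041],[.133,-.526,.4165,.1],[.121,-.26,.4473,.2048],[.254,-.482,.4586,.0625],[.411,-.121,.567,.11],[.414,.102,.589,.1946]])
f=lambda p:np.r_[p[0]+p[1]*np.sin(D[:,0]+p[5])+p[2]*np.cos(D[:,1]-D[:,0]+p[3])-D[:,2], p[4]+p[1]*np.cos(D[:,0]+p[5])+p[2]*np.sin(D[:,1]-D[:,0]+p[3])-D[:,3]]
for x0 in([0,.35,.35,0,.1,0],[0,.35,.35,-.5,.1,0]):
    s=least_squares(f,x0);print(s.x.round(4),abs(s.fun).max())
p=s.x
for q in((.254,-.482),):
    e=(p[0]+p[1]*np.sin(q[0]+p[5]),p[4]+p[1]*np.cos(q[0]+p[5])); print("elbow r, z-minus-d",e,"forearm elev",np.degrees(q[1]-q[0]+p[3]))
E
```

```text
[ 0.0007  0.4859  0.3983  0.1737 -0.1958 -0.0022] 0.0006898901901989385
[ 0.0007  0.4859  0.3983  0.1737 -0.1958 -0.0022] 0.000689890202246024
elbow r, z-minus-d (np.float64(0.1217152830238411), np.float64(0.2747507528469063)) forearm elev -32.21933924333372
```

The arm geometry fit puts the forearm about 7 cm above the monitor at the vial, so the reach is clear. Go to the small vial.

Request:
play_rows([
  {"tx": 0.1,"ty": -0.24,"tz": 0,"rx": 0,"ry": 0,"rz": 0,"gripper": 0.6},
  {"tx": 0.2,"ty": -0.49,"tz": 0,"rx": 0,"ry": 0,"rz": 0,"gripper": 0.6},
  {"tx": 0.3,"ty": -0.73,"tz": 0,"rx": 0,"ry": 0,"rz": 0,"gripper": 0.6},
  {"tx": 0.4,"ty": -0.97,"tz": 0,"rx": 0,"ry": 0,"rz": 0,"gripper": 0.6},
  {"tx": 0.4,"ty": -0.99,"tz": 0,"rx": 0,"ry": 0,"rz": 0,"gripper": 0.6},
])

```text
time_s: 21.95
ee_pos: [0.4553, 0.0278, 0.195]
orientation: [0.269, -3.128, 0.0]
contact_force: [1.0, 0.0, 0.2]
width: 0.051
grasp_force: 0.0
```

Request:
play_rows([
  {"tx": 0.042,"ty": -0.25,"tz": 0.06,"rx": 0,"ry": 0,"rz": 0,"gripper": 0.6},
  {"tx": 0.042,"ty": -0.25,"tz": 0.06,"rx": 0,"ry": 0,"rz": 0,"gripper": 0.6},
  {"tx": 0.042,"ty": -0.25,"tz": 0.06,"rx": 0,"ry": 0,"rz": 0,"gripper": 0.6},
  {"tx": 0.042,"ty": -0.25,"tz": 0.06,"rx": 0,"ry": 0,"rz": 0,"gripper": 0.6},
  {"tx": 0.042,"ty": -0.25,"tz": 0.06,"rx": 0,"ry": 0,"rz": 0,"gripper": 0.6},
])

```text
time_s: 22.58
ee_pos: [0.4579, -0.032, 0.1808]
orientation: [-0.276, 3.129, 0.0]
contact_force: [-0.1, -1.1, 0.5]
width: 0.0517
grasp_force: 0.0
```

```bash
python3 - <<'E'
from look import *
o,P=wrist("w11"); Q=P.reshape(-1,3)
m=(abs(Q[:,0]-.457)<.03)&(abs(Q[:,1]+.034)<.03)&(Q[:,2]>.01)
t=Q[m&(Q[:,2]>.054)]; fit(t,"cap"); (c,r)=cv2.minEnclosingCircle(t[:,:2].astype(np.float32)); print("circle",c,r,"ztop",np.percentile(Q[m,2],[90,98]))
for a,b in((.045,.054),(.01,.04)):
    q=Q[m&(Q[:,2]>a)&(Q[:,2]<b)]; print(a,len(q),np.percentile(q,[2,98],axis=0).round(4).tolist() if len(q)>5 else "")
px=P[np.isfinite(P).all(2)]
to(.4573,-.034,.052,190.05,o)
E
```

```text
cap 32854 [ 0.4533 -0.0326] [0.0332 0.0622] 10.1 z95 0.2611
circle (0.4516705870628357, -0.032148025929927826) 0.0322582833468914 ztop [0.25913515 0.2621722 ]
0.045 71 [[0.4466, -0.0439, 0.0451], [0.4544, -0.0253, 0.0539]]
0.01 324 [[0.4449, -0.0456, 0.0112], [0.459, -0.0221, 0.0397]]
t [ 0.0038 -0.0074  0.5153] r [0.     0.0001 0.0003] | yaw now -169.9 pos [ 0.4579 -0.032   0.1808] t 22.57 j [-0.07   0.154 -0.283  1.134  0.    -0.246] w 0.0517
```

View pics/w11.png

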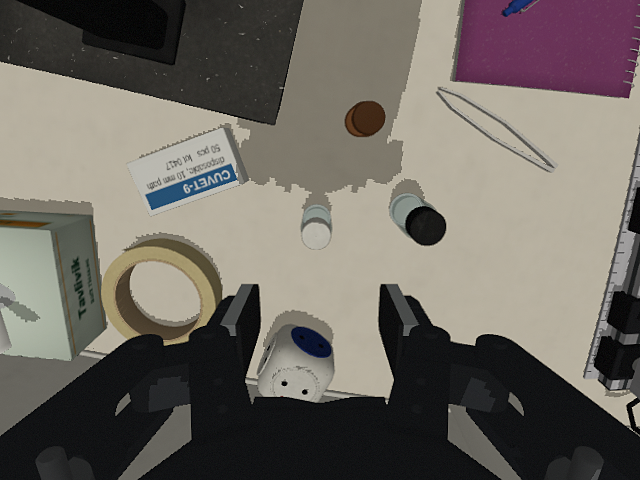

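The picture shows the white-cap vial at (316,230) between the fingers, the black-cap one at (425,225) and the brown one at (365,118), both well clear. Descend and grip.

Request:
play_rows([
  {"tx": 0.003,"ty": -0.0078,"tz": 0.15,"rx": 0,"ry": 0,"rz": 0,"gripper": 0.6},
  {"tx": 0.003,"ty": -0.0078,"tz": 0.3,"rx": 0,"ry": 0,"rz": 0,"gripper": 0.6},
  {"tx": 0.003,"ty": -0.0078,"tz": 0.42,"rx": 0,"ry": 0,"rz": 0,"gripper": 0.6},
  {"tx": 0.003,"ty": -0.0078,"tz": 0.515,"rx": 0,"ry": 0,"rz": 0,"gripper": 0.6},
  {"tx": 0.003,"ty": -0.0078,"tz": 0.515,"rx": 0,"ry": 0,"rz": 0,"gripper": 0.6},
])

```text
time_s: 23.25
ee_pos: [0.4562, -0.0346, 0.0509]
orientation: [0.275, -3.127, -0.001]
contact_force: [-0.5, 0.6, 1.0]
width: 0.0517
grasp_force: 0.0
```

Request:
play_rows([
  {"tx": 0,"ty": 0,"tz": 0,"rx": 0,"ry": 0,"rz": 0,"gripper": 0.6},
  {"tx": 0,"ty": 0,"tz": 0,"rx": 0,"ry": 0,"rz": 0,"gripper": 0.1},
  {"tx": 0,"ty": 0,"tz": 0,"rx": 0,"ry": 0,"rz": 0,"gripper": 0.1},
  {"tx": 0,"ty": 0,"tz": 0,"rx": 0,"ry": 0,"rz": 0,"gripper": 0.1},
  {"tx": 0,"ty": 0,"tz": 0,"rx": 0,"ry": 0,"rz": 0,"gripper": 0.1},
])

```text
time_s: 23.88
ee_pos: [0.4581, -0.0351, 0.053]
orientation: [-0.274, 3.128, -0.0]
contact_force: [-2.5, 1.2, 8.7]
width: 0.0237
grasp_force: 58.3
```

```bash
python3 - <<'E'
from look import *
o,P=wrist("w12"); print(o["contact_force"],o["grasp_force"])
h=np.array([.3,.2525])+.0943*np.array([.98466,.17451])+.001*np.array([-.17451,.98466]); print("holder",h)
to(h[0],h[1],.19,190.05,o); to(o["ee_pos"][0],o["ee_pos"][1],.19,190.05,o)
E
```

```text
[-2.49337099  1.18562424  8.69759156] 58.34746599197388
holder [0.39267893 0.26994095]
t [ 0.0448  1.2468 -0.5485] r [-0.0001  0.0006 -0.0003] | yaw now -170.0 pos [ 0.4581 -0.0351  0.053 ] t 23.88 j [-0.077  0.267 -0.493  0.809  0.    -0.251] w 0.0237
t [-1.00e-03 -2.00e-04 -5.48e-01] r [-0.0001  0.0006 -0.0003] | yaw now -170.0 pos [ 0.4581 -0.0351  0.053 ] t 23.88 j [-0.077  0.267 -0.493  0.809  0.    -0.251] w 0.0237
```

Request:
play_rows([
  {"tx": 0,"ty": 0,"tz": -0.1,"rx": 0,"ry": 0,"rz": 0,"gripper": 0.1},
  {"tx": 0,"ty": 0,"tz": -0.25,"rx": 0,"ry": 0,"rz": 0,"gripper": 0.1},
  {"tx": 0,"ty": 0,"tz": -0.4,"rx": 0,"ry": 0,"rz": 0,"gripper": 0.1},
  {"tx": 0,"ty": 0.12,"tz": -0.54,"rx": 0,"ry": 0,"rz": 0,"gripper": 0.1},
  {"tx": 0.01,"ty": 0.3,"tz": -0.54,"rx": 0,"ry": 0,"rz": 0,"gripper": 0.1},
])

```text
time_s: 24.55
ee_pos: [0.4434, 0.0387, 0.1899]
orientation: [-0.27, 3.125, -0.0]
contact_force: [0.4, 0.9, -0.4]
width: 0.0233
grasp_force: 58.8
```

Request:
play_rows([
  {"tx": 0.01,"ty": 0.2,"tz": 0,"rx": 0,"ry": 0,"rz": 0,"gripper": 0.1},
  {"tx": 0.02,"ty": 0.4,"tz": 0,"rx": 0,"ry": 0,"rz": 0,"gripper": 0.1},
  {"tx": 0.03,"ty": 0.6,"tz": 0,"rx": 0,"ry": 0,"rz": 0,"gripper": 0.1},
  {"tx": 0.035,"ty": 0.8,"tz": 0,"rx": 0,"ry": 0,"rz": 0,"gripper": 0.1},
  {"tx": 0.035,"ty": 0.94,"tz": 0,"rx": 0,"ry": 0,"rz": 0,"gripper": 0.1},
])

```text
time_s: 25.18
ee_pos: [0.3918, 0.2703, 0.1876]
orientation: [-0.276, 3.129, 0.001]
contact_force: [0.6, -0.3, -0.4]
width: 0.0232
grasp_force: 58.9
```

Request:
play_rows([
  {"tx": 0,"ty": 0,"tz": 0,"rx": 0,"ry": 0,"rz": 0,"gripper": 0.1},
  {"tx": 0,"ty": 0,"tz": 0,"rx": 0,"ry": 0,"rz": 0,"gripper": 0.1},
])

```text
time_s: 25.42
ee_pos: [0.3925, 0.268, 0.1872]
orientation: [-0.274, 3.129, -0.0]
contact_force: [0.3, -0.6, -0.1]
width: 0.0229
grasp_force: 58.9
```

```bash
python3 - <<'E'
from look import *
o,P=wrist("w13"); print(o["contact_force"],o["grasp_force"],o["width"])
Q,s,w=rail(P); st=((o["ee_pos"][:2]-[.3,.2525])@[.98466,.17451]); wt=((o["ee_pos"][:2]-[.3,.2525])@[-.17451,.98466]); print("tcp s,w",st,wt)
m=(abs(w)<.035)&(Q[:,2]>.055)&(Q[:,2]<.085)&(s>.06)&(s<.13); print("holder",m.sum()); 
if m.sum()>20: fit(Q[m]); print(np.percentile(s[m],[1,99]),np.percentile(w[m],[1,99]))
z=o["ee_pos"][2]
for a,b in((-.052,-.04),(-.04,-.028),(-.028,-.02)):
    m=(abs(s-st)<.02)&(abs(w-wt)<.02)&(Q[:,2]>z+a)&(Q[:,2]<z+b)
    if m.sum()>20: print("vial",a,m.sum(),"s",(np.percentile(s[m],[1,50])-st).round(4),"w",(np.percentile(w[m],[1,99])-wt).round(4),"zmin",(np.percentile(Q[m,2],1)-z).round(4))
to(.3927,.2699,.106,190.05,o)
E
```

```text
[ 0.28552231 -0.64228325 -0.0583884 ] 58.90138864517212 0.02289528356314882
tcp s,w 0.09375233852447624 -0.0008777327694905537
holder 1598
 1598 [0.39   0.2693] [0.0357 0.044 ] 10.0 z95 0.0781
[0.07442706 0.10812768] [-0.02087346  0.02253017]
vial -0.052 330 s [-0.0131 -0.0116] w [-0.0104  0.0127] zmin -0.0518
vial -0.04 416 s [-0.0131 -0.0115] w [-0.0107  0.0127] zmin -0.0398
vial -0.028 328 s [-0.0132 -0.0116] w [-0.0108  0.0123] zmin -0.0278
t [-0.0022  0.0074  0.325 ] r [-0.      0.0001 -0.0002] | yaw now -170.0 pos [0.3925 0.268  0.1872] t 25.43 j [ 0.599  0.183 -0.231  1.156 -0.     0.425] w 0.0229
```

View pics/w13.png

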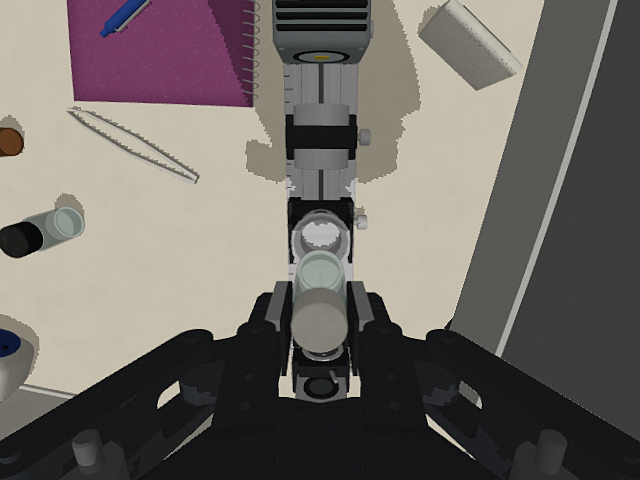

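The picture shows the vial upright in the fingers at (320,290) over the holder mouth at (321,235). A 1 mm correction, then lower.

Request:
play_rows([
  {"tx": -0.0045,"ty": 0.003,"tz": 0.05,"rx": 0,"ry": 0,"rz": 0,"gripper": 0.1},
  {"tx": -0.0045,"ty": 0.003,"tz": 0.12,"rx": 0,"ry": 0,"rz": 0,"gripper": 0.1},
  {"tx": -0.0045,"ty": 0.003,"tz": 0.18,"rx": 0,"ry": 0,"rz": 0,"gripper": 0.1},
  {"tx": -0.0045,"ty": 0.003,"tz": 0.21,"rx": 0,"ry": 0,"rz": 0,"gripper": 0.1},
  {"tx": -0.0045,"ty": 0.003,"tz": 0.21,"rx": 0,"ry": 0,"rz": 0,"gripper": 0.1},
])

```text
time_s: 26.1
ee_pos: [0.3933, 0.2689, 0.1341]
orientation: [0.273, -3.129, 0.001]
contact_force: [0.9, 0.5, 0.3]
width: 0.0234
grasp_force: 58.9
```

Request:
play_rows([
  {"tx": 0,"ty": 0,"tz": 0.03,"rx": 0,"ry": 0,"rz": 0,"gripper": 0.1},
  {"tx": 0,"ty": 0,"tz": 0.06,"rx": 0,"ry": 0,"rz": 0,"gripper": 0.1},
  {"tx": 0,"ty": 0,"tz": 0.08,"rx": 0,"ry": 0,"rz": 0,"gripper": 0.1},
  {"tx": 0,"ty": 0,"tz": 0.1,"rx": 0,"ry": 0,"rz": 0,"gripper": 0.1},
  {"tx": 0,"ty": 0,"tz": 0.1,"rx": 0,"ry": 0,"rz": 0,"gripper": 0.1},
])

```text
time_s: 26.72
ee_pos: [0.3932, 0.2691, 0.1092]
orientation: [0.274, -3.129, 0.0]
contact_force: [-0.1, -0.4, 0.1]
width: 0.023
grasp_force: 58.9
```

Request:
play_rows([
  {"tx": 0,"ty": 0,"tz": 0.008,"rx": 0,"ry": 0,"rz": 0,"gripper": 0.1},
  {"tx": 0,"ty": 0,"tz": 0.014,"rx": 0,"ry": 0,"rz": 0,"gripper": 0.1},
  {"tx": 0,"ty": 0,"tz": 0.019,"rx": 0,"ry": 0,"rz": 0,"gripper": 0.1},
  {"tx": 0,"ty": 0,"tz": 0.019,"rx": 0,"ry": 0,"rz": 0,"gripper": 0.1},
])

```text
time_s: 27.22
ee_pos: [0.3934, 0.2692, 0.1047]
orientation: [0.274, -3.13, 0.0]
contact_force: [0.4, -0.2, 0.3]
width: 0.0232
grasp_force: 58.9
```

Request:
play_rows([
  {"tx": 0,"ty": 0,"tz": 0.003,"rx": 0,"ry": 0,"rz": 0,"gripper": 0.1},
  {"tx": 0,"ty": 0,"tz": 0.005,"rx": 0,"ry": 0,"rz": 0,"gripper": 0.1},
  {"tx": 0,"ty": 0,"tz": 0.005,"rx": 0,"ry": 0,"rz": 0,"gripper": 0.1},
])

```text
time_s: 27.6
ee_pos: [0.3937, 0.2693, 0.104]
orientation: [-0.274, 3.129, 0.0]
contact_force: [-2.2, -0.8, 8.9]
width: 0.0232
grasp_force: 59.8
```

Contact with the floor at 0.104, as predicted. Release and retreat.

Request:
play_rows([
  {"tx": 0,"ty": 0,"tz": 0,"rx": 0,"ry": 0,"rz": 0,"gripper": 0.25},
  {"tx": 0,"ty": 0,"tz": 0,"rx": 0,"ry": 0,"rz": 0,"gripper": 0.45},
  {"tx": 0,"ty": 0,"tz": 0,"rx": 0,"ry": 0,"rz": 0,"gripper": 0.6},
  {"tx": 0,"ty": 0,"tz": 0,"rx": 0,"ry": 0,"rz": 0,"gripper": 0.6},
  {"tx": 0,"ty": 0,"tz": -0.05,"rx": 0,"ry": 0,"rz": 0,"gripper": 0.6},
])

```text
time_s: 28.22
ee_pos: [0.3929, 0.2688, 0.1158]
orientation: [0.274, -3.128, 0.001]
contact_force: [0.3, 0.4, 0.4]
width: 0.0511
grasp_force: 0.0
```

Request:
play_rows([
  {"tx": 0,"ty": 0,"tz": -0.2,"rx": 0,"ry": 0,"rz": 0,"gripper": 0.6},
  {"tx": -0.1,"ty": 0,"tz": -0.4,"rx": 0,"ry": 0,"rz": 0,"gripper": 0.6},
  {"tx": -0.2,"ty": 0,"tz": -0.5,"rx": 0,"ry": 0,"rz": 0,"gripper": 0.6},
  {"tx": -0.2,"ty": 0,"tz": -0.5,"rx": 0,"ry": 0,"rz": 0,"gripper": 0.6},
  {"tx": -0.2,"ty": 0,"tz": -0.5,"rx": 0,"ry": 0,"rz": 0,"gripper": 0.6},
])

```text
time_s: 28.85
ee_pos: [0.442, 0.2776, 0.2405]
orientation: [0.273, -3.129, 0.001]
contact_force: [0.8, -0.4, 0.3]
width: 0.0514
grasp_force: 0.0
```

```bash
python3 - <<'E'
from look import *
o,P=wrist("w14"); report(P)
Q,s,w=rail(P); m=(abs(w)<.03)&(s>.06)&(s<.13)&(Q[:,2]>.1)&(Q[:,2]<.13); print("cap z",np.percentile(Q[m,2],[50,95])); fit(Q[m],"cap")
print("cap s",((np.median(Q[m,:2],0))-[.3,.2525])@[.98466,.17451])
for n in("lamp","lens","holder","iris","detector","vial_small"):pass
p,d=cams.grab_frame("side"); Q,s,w=rail(cloud("side",d))
m=(abs(w)<.02)&(Q[:,2]>.05)&(Q[:,2]<.09)&(s<.0)&(s>-.06); print("side lamp face",np.percentile(s[m],99))
for n,a,b in(("lens",.0,.052),("holder",.06,.13),("iris",.165,.21)):
    m=(abs(w)<.03)&(Q[:,2]>.05)&(Q[:,2]<.095)&(s>a)&(s<b); print("side",n,m.sum(),np.percentile(s[m],[1,99]).round(4),np.percentile(Q[m,2],98).round(4))
m=(abs(w)<.02)&(Q[:,2]>.04)&(Q[:,2]<.095)&(s>.21); print("side det",np.percentile(s[m],[1,3])); cv2.imwrite("pics/s2.png",cv2.resize(p[120:320,210:480,::-1],None,fx=2.9,fy=2.9))
E
```

```text
lamp face 439 [-0.02547778 -0.02382952]
lens 3156 [0.3243 0.2572] [0.0402 0.0436] 10.8 z95 0.0871
   s [0.0054 0.0444] mid s 0.024715978562629234
lens foot 420 [0.3254 0.2635] [0.0319 0.0656] 13.9 z95 0.0294
   s [0.0128 0.0416] w [-0.0262  0.039 ]
holder 1830 [0.3927 0.2695] [0.0414 0.0439] 11.7 z95 0.0884
   s [0.0743 0.114 ] mid s 0.0942044232151866
holder foot 250 [0.3917 0.2753] [0.039  0.0653] 10.5 z95 0.029
   s [0.0749 0.113 ] w [-0.026  0.039]
iris 1131 [0.4872 0.288 ] [0.0125 0.0358] 9.9 z95 0.0874
   s [0.1846 0.1962] mid s 0.19049271101692913
iris foot 1225 [0.4866 0.294 ] [0.0337 0.0658] 9.9 z95 0.0318
   s [0.1743 0.2065] w [-0.0238  0.04  ]
detector 2673 [0.22114168 0.22165092 0.2230382 ]
cap z [0.10920386 0.11031034]
cap 740 [0.3927 0.2703] [0.0211 0.0205] 10.9 z95 0.1103
cap s 0.09438755061769347
side lamp face -0.023891330765013697
side lens 633 [0.0051 0.0447] 0.0898
side holder 541 [0.0754 0.1135] 0.0931
side iris 233 [0.1847 0.1976] 0.0902
side det [0.22124135 0.22185689]
```

View pics/s2.png

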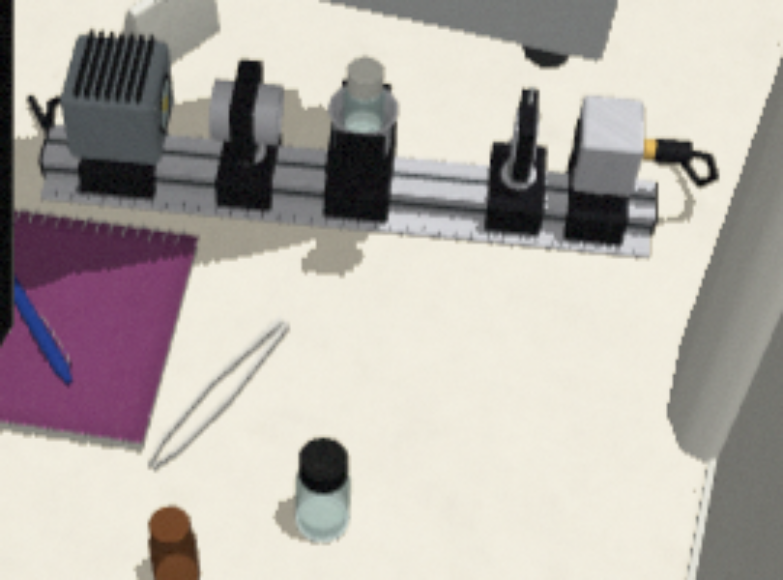

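The close-up shows lens (245,130), holder with the vial standing in it (363,130) and iris (523,165) square on the rail, with the large vial (322,490) and brown vial untouched. Measured distances are about 49.3, 69.6 and 30.5 mm, and the cap and frame heights match full seating. I'm handing in.

```bash
python3 -c "
from rig import ticket; print(ticket.sign_off())"
```

```text
the job is handed in; nothing more can be done
None
```

The turbidity bench is set up and handed in at about 29 s: by camera measurement the lens is about 49.3 mm from the lamp, the holder 69.6 mm beyond it and the iris 30.5 mm from the detector, all seated squarely, with the small vial fully down and upright in the holder and the large vial untouched; the sign-off gave no verdict.

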